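# Restock the dose-jar drawer and set the grinder to filter

## Task

Get the coffee bar ready for filter service: take the empty, lidless jars out of the drawer and stand them upright in the orange tub, stand every full, lidded jar upright in the drawer's front compartments and push the drawer home until its catch seats. Turn the wheel on top of the grinder until its blue filter mark is at the red pointer on the far side of the rim. Leave the sugar pot, pitcher, tamper, cups and pump bottle where they stand.

Things in the scene. Friction and masses are not known exactly. Their poses are not given: they have to be found in the camera images.
- full1_mid (a point): centre (23 mm above its underside) of a full dose jar, upright z axis: a plain cylinder 48 mm across and 46 tall, amber glass with a paper band, closed with a cork-coloured lid; 0.1 to 0.2 kg. It starts upright on the counter. None if this jar is absent today.
- full2_mid (a point): centre (23 mm above its underside) of a full dose jar, upright z axis: a plain cylinder 48 mm across and 46 tall, amber glass with a paper band, closed with a cork-coloured lid; 0.1 to 0.2 kg. It starts upright on the counter. None if this jar is absent today.
- full3_mid (a point): centre (23 mm above its underside) of a full dose jar, upright z axis: a plain cylinder 48 mm across and 46 tall, amber glass with a paper band, closed with a cork-coloured lid; 0.1 to 0.2 kg. It starts upright on the counter. None if this jar is absent today.
- full4_mid (a point): centre (23 mm above its underside) of a full dose jar, upright z axis: a plain cylinder 48 mm across and 46 tall, amber glass with a paper band, closed with a cork-coloured lid; 0.1 to 0.2 kg. It starts upright on the counter. None if this jar is absent today.
- empty1_mid (a point): centre (19 mm above its underside) of an empty dose jar, upright z axis: 48 mm across and 38 tall, amber glass with a paper band, no lid (open mouth); about 0.11 kg. It starts upright in a front compartment of the drawer. None if this jar is absent today.
- empty2_mid (a point): centre (19 mm above its underside) of an empty dose jar, upright z axis: 48 mm across and 38 tall, amber glass with a paper band, no lid (open mouth); about 0.11 kg. It starts upright in a front compartment of the drawer. None if this jar is absent today.
- empty3_mid (a point): centre (19 mm above its underside) of an empty dose jar, upright z axis: 48 mm across and 38 tall, amber glass with a paper band, no lid (open mouth); about 0.11 kg. It starts upright in a front compartment of the drawer. None if this jar is absent today.
- empty4_mid (a point): centre (19 mm above its underside) of an empty dose jar, upright z axis: 48 mm across and 38 tall, amber glass with a paper band, no lid (open mouth); about 0.11 kg. It starts upright in a front compartment of the drawer. None if this jar is absent today.
- drawer (a joint): the drawer's opening in m: 0 = fully home, 0.16 = fully open; starts about 0.15 open. Friction about 1.5 N. Over the last 14 mm a sprung roller catch resists with about 5 N more until its hump is passed at 6 mm; then it draws the drawer home and holds it there. Stopped short of the hump, the drawer stays ajar.
- unit: light and mid-brown wooden drawer unit, fixed on the counter: 300 mm wide (y), 262 deep (x), top 95 mm above the counter; origin on the counter under the middle of its front edge; x points away from the arm, into the unit. The drawer slides out along -x; open 140 mm or more, its front row lies clear of the top board.
- drawer_row (a point): on the drawer, on its floor (19 mm above the counter), middle of the row of four front compartments; axes as unit, pushing home moves it along x. Compartment centres: y = -99, -33, 33, 99 mm; each 130 mm long (x) by 62 wide (y). Dividers 4 mm thick, 38 above the floor; side and rear walls 45, front panel 64 above it. A full jar standing here clears the top board by 20 mm.
- drawer_knob (a point): middle of the front face of the brass knob on the drawer's front panel (axes as unit), 52 mm above the counter. The knob is 22 mm across and stands 22 mm out from the light wooden front panel, which is 296 mm wide, from 7 to 83 mm above the counter; either can be pushed.
- tub: orange open tub for empties, fixed on the counter: outside 130 mm (its x) by 190 (its y), 45 tall, walls 5 and floor 5 mm thick; origin under its centre, z up.
- grinder: cream coffee grinder fixed on the counter, about 180 x 120 mm (base from 110 mm behind the origin to 70 ahead), 276 tall with its wheel; origin on the counter under the wheel's axis; its x points to its spout and pointer on the far side from the arm (yaw varies by 0.3); its motor housing, 215 mm tall, is on the arm's side.
- grind_wheel (a joint): angle of the grind wheel on top of the grinder in rad, growing anticlockwise seen from above, from -3.0 to 0.6 between stops; 0 = blue mark exactly at the pointer. Starts between -2.5 and -1.1, so it must be turned anticlockwise; turns with about 0.1 N m of friction and stays where it is left.
- wheel_grip (a point): on the wheel's upright axis at a good height to grip, 262 mm above the counter. The round aluminium hub (54 mm across, dark bean inlet in its top) runs from 24 mm below this point to 14 above. Under it is the black rim, 88 mm across, 16 tall, with white ticks, a blue mark (filter) and a yellow one (espresso). Nothing of the grinder is higher than the rim's top but the hub.
- blue_mark (a point): middle of the blue filter mark on the outside of the black rim (44 mm from the wheel's axis); the mark is 10 mm wide along the rim and turns with the wheel.
- pointer (a point): the point of the rim, 44 mm from the wheel's axis, at which the fixed red pointer is aimed; the pointer is on the far side of the grinder as the arm sees it, just outside the rim and no higher than the rim.
- sugar_pot: white ceramic sugar pot with a domed steel lid, 58 mm across, 72 tall; loose, origin under its centre; not part of the job, to be left standing where it is.
- milk_pitcher: steel milk pitcher, 80 mm across (its handle reaches 66 mm from the axis), 95 tall; loose, origin under its centre; not part of the job, to be left standing where it is.
- tamper: coffee tamper, steel foot 58 mm across, wooden handle, 80 tall; loose, origin under its centre; not part of the job, to be left standing where it is.
- cup1: white espresso cup, 60 mm across, 55 tall, standing on top of the drawer unit; loose, origin under its centre; not part of the job, to be left standing where it is.
- cup2: blue espresso cup, 60 mm across, 55 tall, standing on top of the drawer unit; loose, origin under its centre; not part of the job, to be left standing where it is.
- pump_bottle: clear pump bottle with a white head, 56 mm across, 173 tall; loose, origin under its centre; not part of the job, to be left standing where it is.
Things that resemble listed ones, but are neither listed nor needed, are in the scene too. What is shaped like the part that bears empty1_mid but purple or yellow is not meant.

How it is judged:
By the outcome, as a careful person would: the job done as asked, in the order asked, and still so for the second after the job is handed in, with the robot touching nothing.
Of full1, full2, full3, full4 only 2 to 4 are there at a start; the rules pass over those that are not, and their reading is None.
Of empty1, empty2, empty3, empty4 only 1 to 2 are there at a start; the rules pass over those that are not, and their reading is None.
At some moment in a run one of full1, full2, full3, full4 may be knocked a few centimetres aside while the robot is not near it.
It also fails if it takes over 210 s, if anything falls off the work surface, if the arm or the gripper's body presses on something with over 40 N, if the wrist force passes 120 N, or if a joint passes its speed limit or range.

## Robot

A 6-joint arm with a two-finger parallel gripper is mounted at the origin on the work surface. World frame = base frame: x ahead of the robot, y to its left, z up, the work surface at z = 0. Lengths are in m, angles in degrees, forces in N, time in s.
With the tool pointing down it reaches from about 0.35 to 1 m from the base axis. Payload 7.1 kg.
Tool frame: the origin (TCP) lies on the centre line of the jaws, within the pads' length; the fingertips stand 14 mm ahead of it and the grasp point (between the pads) lies 5 mm behind it; y points along the fingers, z is the direction in which the jaws open and shut, and the axes are right-handed (so a half turn about y gives the same grasp; the last joint's range is limited). The gripper opens to 85 mm and grips with 20 to 120 N. Pads are 22 mm wide; open, the fingers measure 114 mm over their backs; the gripper's body (76 mm by 85 mm) begins 54 mm behind the grasp point. The pads swing forward as they close: fully open they stand 13 mm farther back than shut.
Start: joints at [75.172, 24.242, 93.386, -0, 62.372, -1.089], TCP at [0.148, 0.607, 0.245] pointing down, gripper open.
Joint ranges: [-172.04, 172.04], [-51.8, 120.97], [4.93, 147.93], [-75.15, 255.16], [6.16, 154.13], [-145.62, 145.62]. Speed limits (degrees/s): [136.94, 136.94, 172.46, 180, 180, 180].

## Interface

Orientations are given as a 3x3 rotation matrix whose columns are the frame's x, y, z axes.
In Python, from cell import r gives the robot as it stands.
- The arm moves only by the shell command python3 -m crank 'ROWS' [FORCE]. ROWS is a JSON object of lists of equal length, an entry for each row: "claw": the finger opening in m, from 0 to 0.0854; "travel": the shift along the tool's x, y, z in m, a list of three; "rotation": the turn, a rotation vector about the tool's x, y, z in degrees, a list of three. A call has 1 to 8 rows; each row is the pose to reach, as a shift and turn from the pose measured when the call began, along the tool's axes at that moment; what a row does not reach only later rows make up. A row lasts 1/12 s, in which the tool goes at most 41.7 mm and 7.16 degrees, less where a joint would pass 70% of its speed; a pose out of reach is approached as far as the arm can. A call with a gripper value outside its range is refused whole. The fingers move at their own pace and stop on an object; FORCE is the grip in N (left out, the last holds). Time passes only in rows, so rows that repeat a pose let the fingers close. It gives the time, the measured TCP pose, the force and the opening at its end, in the units of the state.
- r.get_obs(): the state, without advancing time (a new reading comes with each control period).
- r.snapshot(name): name is "scene" or "top" or "wrist"; returns a dict with "pixels" (400x640x3 uint8, blue, green, red), "range_z" (400x640 float32, m along the optical axis (not along the pixel's ray), 0 where there is no reading), "fx", "fy", "cx", "cy" (pixels), "rvec" (rotation vector, rad) and "tvec" (3), from world to camera coordinates, as OpenCV has them. Camera axes: x right, y down, z forward; pixel columns grow to the right and rows downward; lengths in m; the calibration is good to about 2 mm. A picture is of the moment at which its call begins.
- r.sign_off(): hands the job in, once; it reports no verdict.
The state is a dict: "time_s": time; "joint_pos": joint angles; "qd": joint speeds; "effort": joint torques, N m; "tcp_pos": TCP position; "eef_rot": TCP orientation; "force": force on the tool from outside, world axes, zero at the start; "wrist_torque": the same for the moment, N m; "grip_width": opening from 0.0 (shut) to 1.0 (fully open).
Only numpy, scipy, OpenCV 4.12 (cv2) and the standard library are available. Lean on these libraries where they do the work, as an engineer would, in place of code of your own. Each camera call takes 0.05 s, during which the arm holds its last target.

## Working session

There is one attempt and no reset: what is moved stays moved. The work goes in short steps, Python scripts to look and compute and a shell command to move; the robot and the scene stay as the last step left them, time stands still between calls to the robot, and variables do not carry over. Pictures are saved under pics/ and viewed, and the job is handed in when it is done.

```bash
ls; mkdir -p pics; python3 - <<'E'
from cell import r
import cv2
o=r.get_obs(); print(o)
for n in ["scene","top","wrist"]:
    s=r.snapshot(n); cv2.imwrite(f"pics/{n}0.png",s["pixels"]); print(n,s["fx"],s["fy"],s["cx"],s["cy"],s["rvec"],s["tvec"])
E
```

```text
pics
{'time_s': 0.0, 'joint_pos': array([ 7.51731853e+01,  2.42840176e+01,  9.34326571e+01, -8.85088447e-04,
        6.23718195e+01, -1.08863044e+00]), 'qd': array([-0.00398009,  0.04987126,  0.03245608,  0.00438051,  0.02929991,
       -0.05735546]), 'effort': array([-1.07481112e-03, -5.57392538e+01, -2.81753719e+01, -4.03563638e-05,
        7.14138194e-03,  2.55757058e-06]), 'tcp_pos': array([0.14827105, 0.60660935, 0.24454178]), 'eef_rot': array([[ 9.71392766e-01, -3.82007863e-04,  2.37478310e-01],
       [-2.37478617e-01, -1.49659008e-03,  9.71391614e-01],
       [-1.56715522e-05, -9.99998807e-01, -1.54449548e-03]]), 'force': array([-0.57309446,  0.79136308,  0.45264878]), 'wrist_torque': array([-0.02399735, -0.02413896,  0.0049883 ]), 'grip_width': 1.0049710092024002}
scene 456.5406598767615 456.5406598767615 320.14918036625005 197.95514514423655 [ 0.87639406  2.37424331 -1.20011564] [ 0.36457622 -0.09340261  1.50559435]
top 396.9232218505838 396.9232218505838 317.6441463827925 197.00800715154503 [ 2.1492387  -2.1992427   0.05880111] [0.07981633 0.5386322  1.2789326 ]
wrist 325.5907142191948 325.5907142191948 321.98368535319946 200.05526973479178 [-2.29780943 -1.80212389 -0.24182911] [-0.62426271 -0.03495323  0.37793492]
```

View pics/scene0.png

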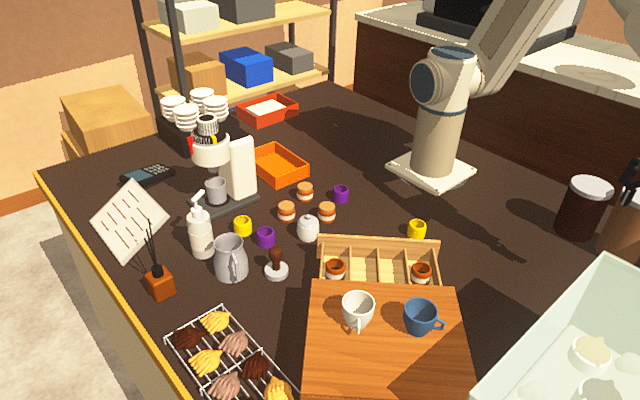

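View pics/top0.png

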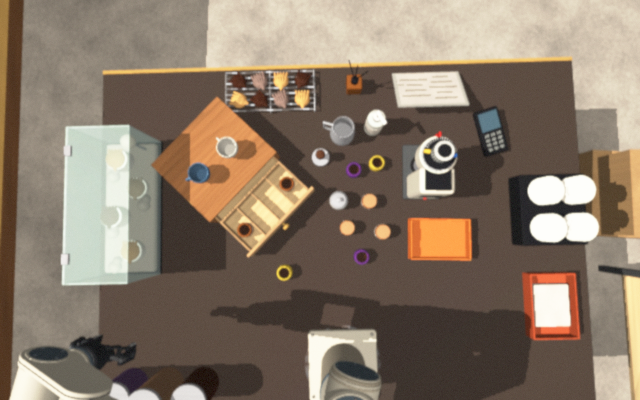

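View pics/wrist0.png

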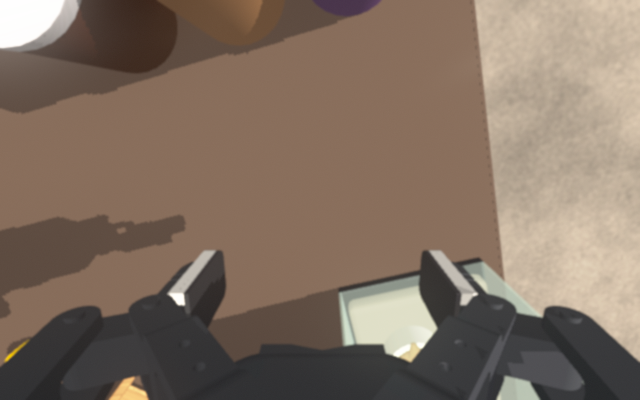

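The top view shows three full jars (corks) at (369,201), (347,228) and (382,232). Empties are in the drawer at (287,183) and (245,230), the orange tub is at (440,239) and the grinder wheel is at (442,152). The purple and yellow cups are decoys.

```bash
cat > h.py <<'E'
import numpy as np, cv2
from cell import r
def cam(s):
    R=cv2.Rodrigues(np.array(s["rvec"],float))[0]; t=np.array(s["tvec"],float).ravel(); return R,t
def plane(s,u,v,z):
    R,t=cam(s); d=R.T@np.array([(u-s["cx"])/s["fx"],(v-s["cy"])/s["fy"],1]); c=-R.T@t
    return c+d*(z-c[2])/d[2]
def cloud(s):
    R,t=cam(s); Z=s["range_z"]; v,u=np.mgrid[:400,:640]
    P=np.stack([(u-s["cx"])/s["fx"]*Z,(v-s["cy"])/s["fy"]*Z,Z],-1)
    return (P-t)@R
def proj(s,p):
    R,t=cam(s); q=R@np.array(p,float)+t; return np.array([s["fx"]*q[0]/q[2]+s["cx"],s["fy"]*q[1]/q[2]+s["cy"]])
def blobs(m,amin=20):
    n,l,st,c=cv2.connectedComponentsWithStats(m.astype(np.uint8)); return [(l==i) for i in range(1,n) if st[i,4]>=amin]
E
python3 - <<'E'
from h import *
np.set_printoptions(precision=4,suppress=True)
s=r.snapshot("top"); im=s["pixels"]; C=cloud(s)
cv2.imwrite("pics/topz.png",cv2.resize(im[60:290,190:500],None,fx=2.5,fy=2.5,interpolation=cv2.INTER_CUBIC))
hsv=cv2.cvtColor(im,cv2.COLOR_BGR2HSV)
for (u,v) in [(369,201),(347,228),(382,232),(287,183),(245,230),(440,239),(442,152),(339,200),(376,122),(250,240),(160,165)]:
    print(u,v,hsv[v,u],im[v,u],C[v,u])
# cork-height blobs
H=C[...,2]; h,sa,va=[hsv[...,i] for i in range(3)]
m=(h<20)&(sa>70)&(va>120)&(abs(H-.046)<.01)
for b in blobs(m,40):
    v,u=np.nonzero(b); print("cork?",u.mean(),v.mean(),b.sum(),plane(s,u.mean(),v.mean(),.046),H[b].mean())
E
```

```text
369 201 [ 18 113 246] [137 201 246] [ 0.5217 -0.097   0.0468]
347 228 [ 17 113 247] [138 200 247] [ 0.4372 -0.0245  0.0443]
382 232 [ 18 112 246] [138 202 246] [ 0.4221 -0.1352  0.0456]
287 183 [ 10 130  55] [27 36 55] [0.5883 0.1667 0.0255]
245 230 [ 10 116  57] [31 40 57] [0.438  0.3059 0.0262]
440 239 [ 15 178 254] [ 77 166 254] [ 0.3944 -0.3295  0.0031]
442 152 [120  21  48] [48 44 44] [ 0.6329 -0.2682  0.2738]
339 200 [  0   4 228] [224 224 228] [ 0.5255 -0.0004  0.0715]
376 122 [ 30  12 238] [227 238 238] [ 0.758  -0.1176  0.1221]
250 240 [ 17 101 201] [121 167 201] [0.4049 0.2922 0.0146]
160 165 [ 13 148 153] [ 64 104 153] [0.6475 0.5584 0.0921]
cork? 283.17391304347825 78.5 46 [0.9318 0.1716 0.046 ] 0.04025698158794002
cork? 258.96491228070175 80.05263157894737 114 [0.9289 0.2515 0.046 ] 0.04096166818539341
cork? 280.61344537815125 98.54621848739495 119 [0.8647 0.181  0.046 ] 0.04082006259831103
cork? 304.8723404255319 96.08510638297872 47 [0.8706 0.1014 0.046 ] 0.03969910595515363
cork? 239.3764705882353 101.10588235294118 85 [0.86   0.3167 0.046 ] 0.04015474829235043
cork? 241.41463414634146 212.3089430894309 123 [0.495 0.313 0.046] 0.04640723181059331
cork? 369.0993377483444 201.01324503311258 151 [ 0.5217 -0.0974  0.046 ] 0.044603813975627175
cork? 253.2340425531915 223.7659574468085 47 [0.4574 0.2752 0.046 ] 0.04870266274856734
cork? 441.3253968253968 238.2116402116402 378 [ 0.3984 -0.3216  0.046 ] 0.042457155613480894
cork? 346.7792207792208 227.75974025974025 154 [ 0.438  -0.0237  0.046 ] 0.0442677988566956
cork? 246.85185185185185 229.35185185185185 54 [0.44   0.2959 0.046 ] 0.05036173232259543
cork? 382.5584415584416 231.7987012987013 154 [ 0.4227 -0.1369  0.046 ] 0.044444582273585706
cork? 554.3677621283255 307.6025039123631 639 [ 0.1764 -0.6611  0.046 ] 0.04494799193976602
```

View pics/topz.png

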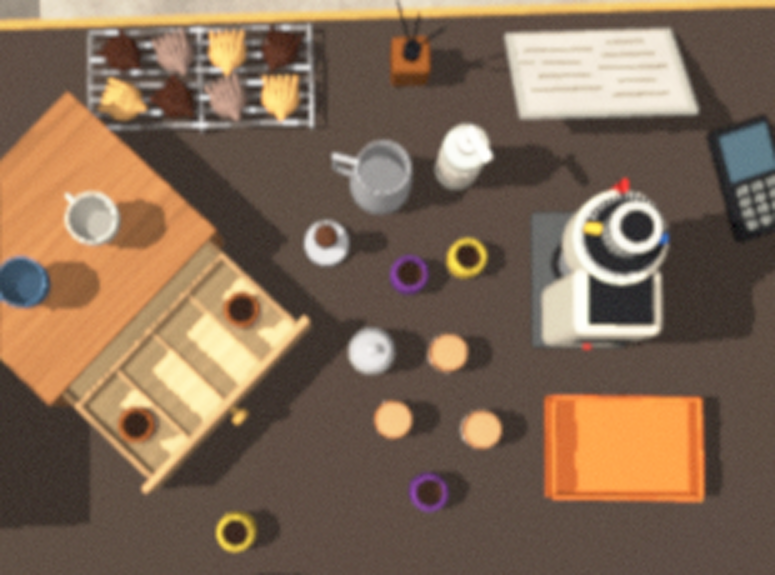

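```bash
python3 - <<'E'
from h import *
np.set_printoptions(precision=4,suppress=True)
s=r.snapshot("top"); im=s["pixels"]; C=cloud(s); hsv=cv2.cvtColor(im,cv2.COLOR_BGR2HSV)
H=C[...,2]; h,sa,va=[hsv[...,i] for i in range(3)]
wood=(h<25)&(sa>60)&(va>90)
m=wood&(abs(H-.095)<.006); m[:, :150]=0
bs=sorted(blobs(m,100),key=lambda b:-b.sum())[:2]
for b in bs:
    P=C[b][:,:2].astype(np.float32); rc=cv2.minAreaRect(P*1000); print("top",b.sum(),rc)
m=wood&(abs(H-.083)<.007); m[:,:200]=0; m[:170]=0
for b in sorted(blobs(m,30),key=lambda b:-b.sum())[:4]:
    P=C[b][:,:2].astype(np.float32); rc=cv2.minAreaRect(P*1000); v,u=np.nonzero(b); print("panel",b.sum(),u.mean(),v.mean(),rc,H[b].mean(), cv2.boxPoints(rc).tolist())
# tub
m=(h<20)&(sa>140)&(va>120); m[:200]=0; m[270:]=0; m[:,:400]=0; m[:,490:]=0
for b in blobs(m,200):
    rim=b&(abs(H-.045)<.006); rc=cv2.minAreaRect(C[rim][:,:2].astype(np.float32)*1000); print("tub",b.sum(),rim.sum(),rc)
# hub / rim
g=(H>.25); g[:100]=0;g[200:]=0;g[:,:400]=0;g[:,480:]=0
for b in blobs(g,30): print("hub",b.sum(),H[b].max(),cv2.minEnclosingCircle(C[b][:,:2].astype(np.float32)*1000), C[b].mean(0))
g=(H>.225)&(H<.25); g[:100]=0;g[200:]=0;g[:,:400]=0;g[:,480:]=0
for b in blobs(g,10): print("rim",b.sum(),H[b].max(),cv2.minEnclosingCircle(C[b][:,:2].astype(np.float32)*1000), C[b].mean(0))
for nm,mm in [("blue",(h>100)&(h<130)&(sa>150)),("red",((h<6)|(h>174))&(sa>150)&(va>120)),("yel",(h>22)&(h<35)&(sa>150)&(va>150))]:
    mm=mm.copy(); mm[:120]=0;mm[205:]=0;mm[:,:400]=0;mm[:,480:]=0
    for b in blobs(mm,1):
        v,u=np.nonzero(b); print(nm,b.sum(),u.mean(),v.mean(),C[b].mean(0),plane(s,u.mean(),v.mean(),.235))
for n,(a,b_,c,d) in {"g":(110,210,395,475),"d":(140,265,200,320)}.items():
    cv2.imwrite(f"pics/top_{n}.png",cv2.resize(im[a:b_,c:d],None,fx=6 if n=="g" else 4.5,fy=6 if n=="g" else 4.5,interpolation=cv2.INTER_CUBIC))
s=r.snapshot("scene"); im=s["pixels"]; cv2.imwrite("pics/scene_g.png",cv2.resize(im[100:220,160:270],None,fx=5,fy=5,interpolation=cv2.INTER_CUBIC))
E
```

```text
top 6963 ((663.35205078125, 391.38201904296875), (264.5575866699219, 299.7679748535156), 45.33554458618164)
panel 313 279.47603833865816 222.0 ((460.9862976074219, 186.54354858398438), (10.341751098632812, 292.31744384765625), 45.379188537597656) 0.08172065301317336 [[353.32269287109375, 285.52667236328125], [561.3857421875, 80.19947814941406], [568.64990234375, 87.5604248046875], [360.58685302734375, 292.88763427734375]]
tub 2749 325 ((394.9576416015625, -318.8282165527344), (191.43321228027344, 129.96890258789062), 88.22444152832031)
hub 385 1.3163785375159782 ((547.7734985351562, -126.3974609375), 198.48486328125) [ 0.6322 -0.2674  0.2838]
rim 481 0.2499503319776285 ((643.8236083984375, -275.1896667480469), 51.752845764160156) [ 0.6326 -0.2652  0.2367]
blue 4 455.5 155.0 [ 0.6299 -0.3147  0.2391] [ 0.6306 -0.3161  0.235 ]
red 26 438.5 133.57692307692307 [ 0.7106 -0.2971  0.1511] [ 0.6913 -0.2725  0.235 ]
red 4 424.5 198.5 [ 0.5244 -0.2694  0.0641] [ 0.5135 -0.2268  0.235 ]
yel 23 427.0869565217391 150.65217391304347 [ 0.6441 -0.2386  0.2379] [ 0.6447 -0.2394  0.235 ]
```

View pics/top_g.png

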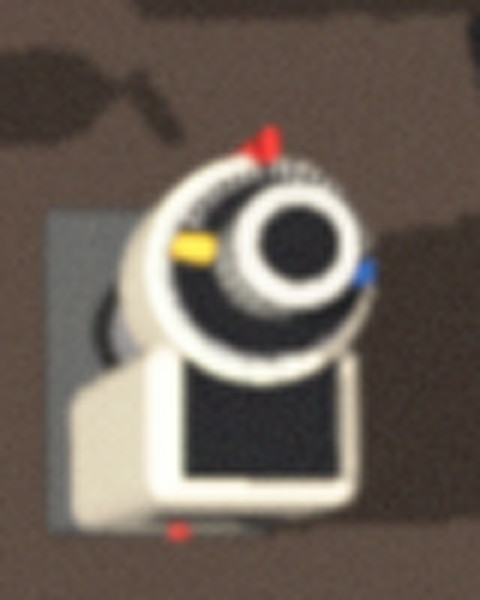

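View pics/top_d.png

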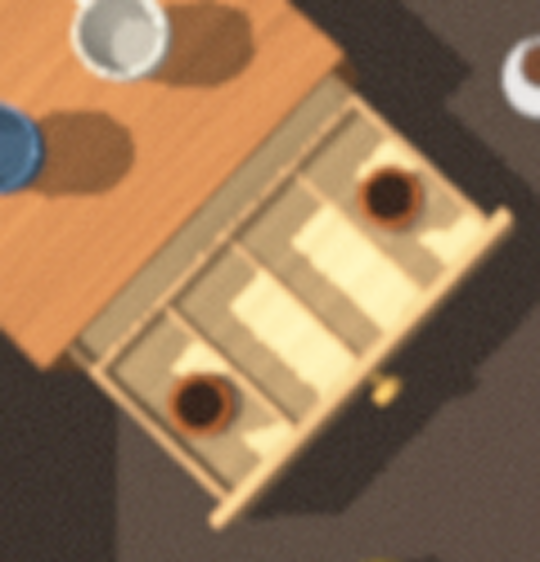

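View pics/scene_g.png

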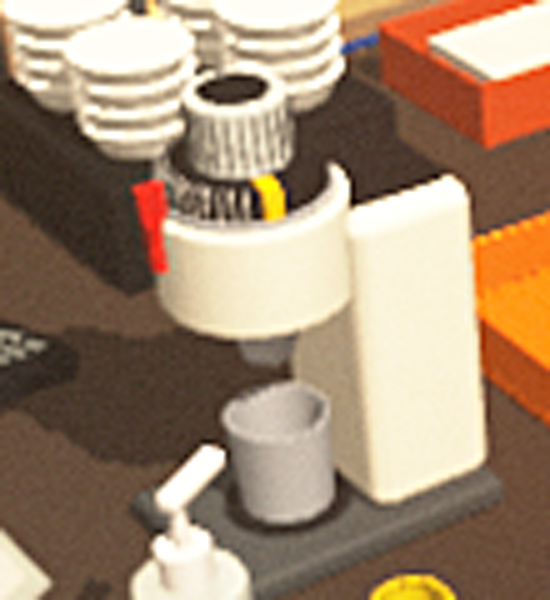

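```bash
cat >> h.py <<'E'
UX=np.array([.7034,.7108]);UY=np.array([-.7108,.7034]);UO=np.array([.5712,.2983])
def to_unit(p): d=np.array(p[:2])-UO; return np.array([d@UX,d@UY])
def from_unit(x,y): return UO+x*UX+y*UY
def go(x,y,z,az=None):
    o=r.get_obs(); R=np.array(o["eef_rot"]); p=np.array(o["tcp_pos"])
    tr=R.T@(np.array([x,y,z])-p); a0=np.degrees(np.arctan2(R[1,2],R[0,2]))
    if az is None: az=a0
    zt=np.array([np.cos(np.radians(az)),np.sin(np.radians(az)),0]); yt=np.array([0,0,-1.]); xt=np.cross(yt,zt)
    rv=np.degrees(cv2.Rodrigues(R.T@np.stack([xt,yt,zt],1))[0].ravel())
    print("t",round(o["time_s"],2),"tcp",p.round(4),"az",a0.round(1),"travel",tr.round(4),"rot",rv.round(1),"rows",np.ceil(np.linalg.norm(tr)/.0417),"grip",round(o["grip_width"]*85.4,1),"f",np.round(o["force"],1))
def full(s):
    im=s["pixels"]; hsv=cv2.cvtColor(im,cv2.COLOR_BGR2HSV); h,sa,va=[hsv[...,i] for i in range(3)]
    H=cloud(s)[...,2]; m=(h<22)&(sa>70)&(sa<150)&(va>150)&(abs(H-.045)<.012); m[:180]=0;m[280:]=0;m[:,:310]=0;m[:,420:]=0
    return [plane(s,np.nonzero(b)[1].mean(),np.nonzero(b)[0].mean(),.046)[:2].round(4) for b in blobs(m,60)]
E
python3 - <<'E'
from h import *
np.set_printoptions(precision=4,suppress=True)
s=r.snapshot("top"); im=s["pixels"]; hsv=cv2.cvtColor(im,cv2.COLOR_BGR2HSV)
h,sa,va=[hsv[...,i] for i in range(3)]
for u0,v0 in [(286.7,183.8),(244.7,229.6)]:
    m=((sa>135)|(va<75)); v,u=np.mgrid[:400,:640]; m&=np.hypot(u-u0,v-v0)<10
    b=max(blobs(m,5),key=lambda b:b.sum()); vv,uu=np.nonzero(b)
    (cu,cv_),rad=cv2.minEnclosingCircle(np.stack([uu,vv],1).astype(np.float32))
    p=plane(s,cu,cv_,.057); q=plane(s,u0,v0,.057); print(cu,cv_,rad,p,to_unit(p),q,to_unit(q))
print(full(s))
C=cloud(s)
for u,v in [(287,227),(286,226)]: print("knob",C[v,u],to_unit(C[v,u]))
go(.44,.30,.245,45.3)
E
```

```text
286.0909118652344 183.31817626953125 7.287730693817139 [0.5839 0.1666 0.057 ] [-0.0847 -0.1017] [0.5823 0.1646 0.057 ] [-0.0872 -0.1019]
244.0 230.0 7.280210018157959 [0.4382 0.3028 0.057 ] [-0.0903  0.0977] [0.4394 0.3006 0.057 ] [-0.0911  0.0953]
[array([ 0.5223, -0.0971]), array([ 0.4379, -0.0232]), array([ 0.4226, -0.1365])]
knob [0.4446 0.166  0.0563] [-0.183  -0.0031]
knob [0.4479 0.1688 0.0602] [-0.1788 -0.0035]
t 0.35 tcp [0.1484 0.607  0.2451] az 76.3 travel [ 0.3562  0.0002 -0.2289] rot [ 0. 31.  0.] rows 11.0 grip 85.4 f [-0.6  0.4 -0.3]
```

```bash
sed -i 's/UO=np.array(\[.5712,.2983\])/UO=np.array([.573,.2965])/' h.py; python3 -m crank '{"claw":[0.07,0.07,0.07,0.07,0.07,0.07,0.07,0.07],"travel":[[0.03,0,-0.02],[0.06,0,-0.04],[0.09,0,-0.06],[0.12,0,-0.08],[0.15,0,-0.1],[0.18,0,-0.12],[0.21,0,-0.14],[0.24,0,-0.155]],"rotation":[[0,4,0],[0,8,0],[0,12,0],[0,16,0],[0,20,0],[0,24,0],[0,28,0],[0,31,0]]}' 40; python3 -c "
from h import *
go(.4388,.3015,.16,45.3)"
```

```text
time_s: 1.02
tcp_pos: [0.3453, 0.3975, 0.2453]
eef_rot: [[0.708, -0.0, 0.706], [-0.706, -0.001, 0.708], [0.0, -1.0, -0.001]]
force: [-0.0, 0.3, 0.3]
grip_width: 0.815
t 1.02 tcp [0.3453 0.3975 0.2453] az 45.1 travel [ 0.1339  0.0853 -0.0018] rot [ 0.  -0.2  0. ] rows 4.0 grip 69.6 f [-0.   0.3  0.3]
```

```bash
python3 -m crank '{"claw":[0.07,0.07,0.07,0.07,0.07],"travel":[[0.03,0.01,0],[0.06,0.03,0],[0.09,0.05,0],[0.12,0.07,-0.001],[0.134,0.085,-0.002]],"rotation":[[0,0,0],[0,0,0],[0,0,0],[0,0,0],[0,0,0]]}'; python3 -c "
from h import *
s=r.snapshot('wrist'); cv2.imwrite('pics/w1.png',s['pixels'])
s=r.snapshot('top'); cv2.imwrite('pics/t1.png',s['pixels']); print(full(s))
go(.4388,.3015,.043,45.3)"
```

```text
time_s: 1.43
tcp_pos: [0.4404, 0.299, 0.1591]
eef_rot: [[0.707, -0.0, 0.708], [-0.708, -0.001, 0.707], [0.001, -1.0, -0.001]]
force: [0.4, -0.0, 0.1]
grip_width: 0.822
[array([ 0.5233, -0.0966]), array([ 0.4388, -0.0244]), array([ 0.4227, -0.137 ])]
t 1.53 tcp [0.4388 0.2988 0.1581] az 44.9 travel [-0.0018  0.1151  0.0025] rot [ 0.3 -0.4 -0. ] rows 3.0 grip 70.0 f [ 0.3  0.3 -0.8]
```

View pics/w1.png

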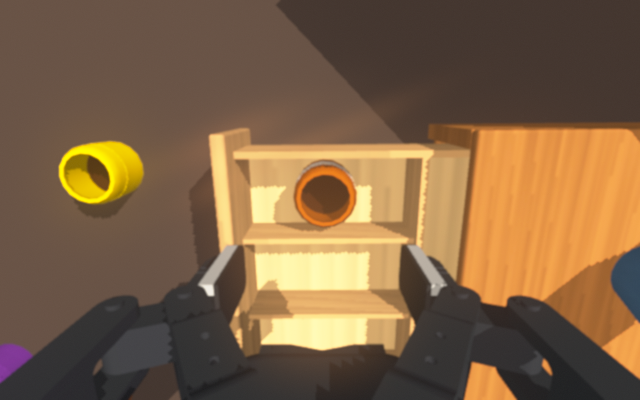

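The wrist view shows the empty jar's mouth at (325,195), centred between the jaws. Its dividers are at rows 150 and 233.

```bash
python3 -c "
from h import *
s=r.snapshot('wrist'); p=plane(s,325,194.5,.057); print(p,to_unit(p)); 
for u,v in [(330,148),(330,229),(240,190),(420,190)]: q=plane(s,u,v,.06); print(q,to_unit(q))
print('tcp',proj(s,r.get_obs()['tcp_pos']), to_unit(r.get_obs()['tcp_pos']))"
```

```text
[0.43537451 0.30559371 0.057     ] [-0.09034196  0.10422071]
[0.41383895 0.33203117 0.06      ] [-0.08669833  0.1381243 ]
[0.45604189 0.29010997 0.06      ] [-0.08681037  0.07863908]
[0.38934555 0.26552294 0.06      ] [-0.15120103  0.10875232]
[0.48055181 0.35635995 0.06      ] [-0.02247961  0.10781766]
tcp [322.59842643 267.38112803] [-0.09184339  0.09813648]
```

```bash
python3 -c "
from h import *
np.set_printoptions(precision=4,suppress=True)
for n in ['wrist','top','scene']:
    s=r.snapshot(n); C=cloud(s); im=s['pixels']; hsv=cv2.cvtColor(im,cv2.COLOR_BGR2HSV)
    H=C[...,2]; m=(hsv[...,1]>120)&(abs(H-.055)<.006)&(np.hypot(C[...,0]-.437,C[...,1]-.303)<.04)
    P=C[m]; print(n,m.sum(), cv2.minEnclosingCircle(P[:,:2].astype(np.float32)*1000) if m.sum()>3 else '', P.mean(0))
"
```

```text
wrist 1654 ((437.0694580078125, 303.0387878417969), 39.93022537231445) [0.4394 0.3027 0.055 ]
top 37 ((441.30804443359375, 300.3052062988281), 21.502986907958984) [0.4458 0.2916 0.0551]
scene 211 ((437.99822998046875, 303.6875), 39.30284118652344) [0.4422 0.3034 0.055 ]
```

```bash
python3 -m crank '{"claw":[0.07,0.07,0.07,0.07,0.07,0.07,0.07],"travel":[[-0.002,0.02,0.001],[-0.003,0.045,0.002],[-0.004,0.07,0.002],[-0.004,0.09,0.002],[-0.004,0.105,0.002],[-0.004,0.118,0.002],[-0.004,0.118,0.002]],"rotation":[[0,0,0],[0,0,0],[0,0,0],[0,0,0],[0,0,0],[0,0,0],[0,0,0]]}'; python3 -m crank '{"claw":[0.03,0.03,0.03,0.03,0.03,0.03,0.03,0.03],"travel":[[0,0,0],[0,0,0],[0,0,0],[0,0,0],[0,0,0],[0,0,0],[0,0,0],[0,0,0]],"rotation":[[0,0,0],[0,0,0],[0,0,0],[0,0,0],[0,0,0],[0,0,0],[0,0,0],[0,0,0]]}' 40;python3 -c "
from h import *
go(.4388,.3015,.17)"
```

```text
time_s: 2.32
tcp_pos: [0.4366, 0.3076, 0.0424]
eef_rot: [[0.71, 0.0, 0.705], [-0.705, -0.0, 0.71], [0.0, -1.0, -0.0]]
force: [0.1, 0.4, 0.4]
grip_width: 0.819
time_s: 2.98
tcp_pos: [0.437, 0.3084, 0.0436]
eef_rot: [[0.71, 0.001, 0.705], [-0.705, 0.001, 0.71], [0.0, -1.0, 0.002]]
force: [-3.4, 2.3, 7.4]
grip_width: 0.547
t 2.98 tcp [0.437  0.3084 0.0436] az 45.2 travel [ 0.0062 -0.1264 -0.0034] rot [-0.1 -0.   0. ] rows 4.0 grip 46.7 f [-3.4  2.3  7.4]
```

```bash
python3 -m crank '{"claw":[0.03,0.03,0.03,0.03,0.03,0.03,0.03,0.03],"travel":[[0,-0.015,0],[0,-0.04,0],[0,-0.07,0],[0,-0.1,0],[0.015,-0.125,-0.005],[0.05,-0.135,-0.02],[0.08,-0.135,-0.04],[0.11,-0.135,-0.06]],"rotation":[[0,0,0],[0,0,0],[0,0,0],[0,0,0],[0,0,0],[0,0,0],[0,0,0],[0,0,0]]}';python3 -c "
from h import *
s=r.snapshot('wrist'); cv2.imwrite('pics/w2.png',s['pixels'])
s=r.snapshot('top'); cv2.imwrite('pics/t2.png',s['pixels']); print(full(s))
go(.395,-.365,.15)"
```

```text
time_s: 3.65
tcp_pos: [0.4735, 0.1873, 0.1802]
eef_rot: [[0.71, 0.005, 0.704], [-0.704, 0.002, 0.71], [0.002, -1.0, 0.005]]
force: [0.3, -0.5, -1.6]
grip_width: 0.548
[array([ 0.5229, -0.0969]), array([ 0.4377, -0.0237]), array([ 0.4226, -0.1364])]
t 3.75 tcp [0.473  0.1842 0.1791] az 45.0 travel [ 0.3334  0.0287 -0.4433] rot [-0.1 -0.   0.1] rows 14.0 grip 46.9 f [ 0.3  0.6 -0.7]
```

View pics/w2.png

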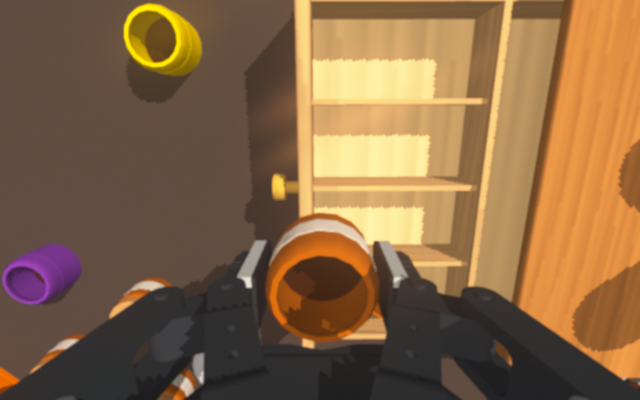

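View pics/t2.png

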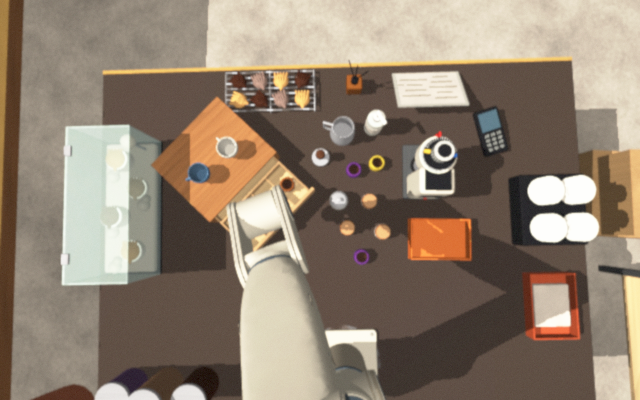

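```bash
python3 -c "
from h import *
s=r.snapshot('wrist'); o=r.get_obs(); p=plane(s,323,283,o['tcp_pos'][2]+.0134); print(p-o['tcp_pos'], o['tcp_pos'])"
python3 -m crank '{"claw":[0.03,0.03,0.03,0.03,0.03,0.03,0.03,0.03],"travel":[[0.015,0,-0.02],[0.037,0,-0.05],[0.06,0,-0.08],[0.083,0,-0.11],[0.106,0,-0.14],[0.13,0,-0.17],[0.152,0,-0.2],[0.175,0,-0.23]],"rotation":[[0,0,0],[0,0,0],[0,0,0],[0,0,0],[0,0,0],[0,0,0],[0,0,0],[0,0,0]]}';python3 -c "
from h import *
go(.395,-.365,.12)"
```

```text
[ 0.00045335 -0.00073345  0.0134    ] [0.47286735 0.18595687 0.17899059]
time_s: 4.47
tcp_pos: [0.4336, -0.1013, 0.1788]
eef_rot: [[0.708, 0.002, 0.707], [-0.707, 0.001, 0.708], [0.001, -1.0, 0.003]]
force: [0.4, -0.2, -2.4]
grip_width: 0.548
t 4.47 tcp [ 0.4336 -0.1013  0.1788] az 45.0 travel [ 0.159   0.0584 -0.2141] rot [-0.1 -0.   0. ] rows 7.0 grip 46.8 f [ 0.4 -0.2 -2.4]
```

```bash
python3 -m crank '{"claw":[0.03,0.03,0.03,0.03,0.03,0.03,0.03,0.03],"travel":[[0.02,0,-0.027],[0.045,0,-0.06],[0.068,0.0,-0.092],[0.091,0.0,-0.123],[0.115,0,-0.155],[0.138,0.01,-0.186],[0.159,0.03,-0.214],[0.159,0.05,-0.214]],"rotation":[[0,0,0],[0,0,0],[0,0,0],[0,0,0],[0,0,0],[0,0,0],[0,0,0],[0,0,0]]}';python3 -c "
from h import *
s=r.snapshot('wrist'); cv2.imwrite('pics/w3.png',s['pixels'])
s=r.snapshot('scene'); cv2.imwrite('pics/s3.png',s['pixels'])
go(.395,-.365,.032)"
```

```text
time_s: 5.13
tcp_pos: [0.3965, -0.3711, 0.1291]
eef_rot: [[0.706, 0.007, 0.709], [-0.708, -0.005, 0.706], [0.008, -1.0, 0.002]]
force: [0.5, -0.3, -0.6]
grip_width: 0.546
t 5.23 tcp [ 0.3937 -0.3642  0.1257] az 44.9 travel [0.0018 0.0937 0.0001] rot [-0.2  0.  -0.3] rows 3.0 grip 46.8 f [-0.6  0.7 -0.4]
```

View pics/w3.png

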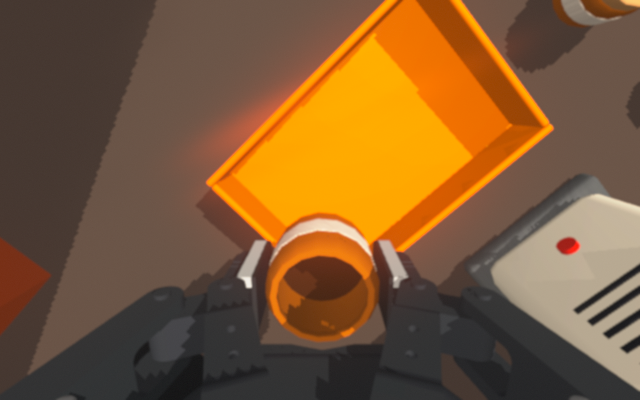

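View pics/s3.png

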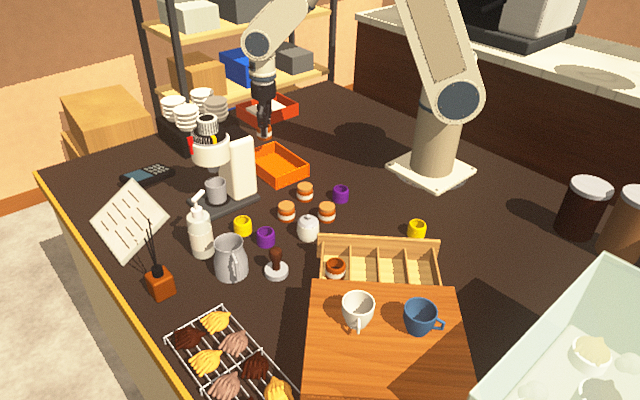

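```bash
python3 -c "
from h import *
s=r.snapshot('wrist'); o=r.get_obs(); print(o['tcp_pos'])
for u,v in [(548,127),(210,183),(400,0),(455,0),(400,248),(310,300)]: print(u,v,plane(s,u,v,.045))
t=r.snapshot('top'); cv2.imwrite('pics/t3.png',t['pixels'])
C=cloud(s); hsv=cv2.cvtColor(s['pixels'],cv2.COLOR_BGR2HSV); m=(hsv[...,0]<22)&(hsv[...,1]>200)&(abs(C[...,2]-.045)<.005); m[200:]=0
print(C[m].min(0),C[m].max(0), proj(s,o['tcp_pos']))
"
```

```text
[ 0.39435127 -0.36373452  0.12709899]
548 127 [ 0.4553791  -0.22323437  0.045     ]
210 183 [ 0.32778155 -0.40093992  0.045     ]
400 0 [ 0.33609504 -0.24189134  0.045     ]
455 0 [ 0.35838944 -0.21964705  0.045     ]
400 248 [ 0.45084364 -0.34356269  0.045     ]
310 300 [ 0.43497937 -0.4167496   0.045     ]
[ 0.32818159 -0.41209574  0.04000032] [ 0.46403945 -0.22437444  0.04744847] [322.37896959 269.89338528]
```

View pics/t3.png

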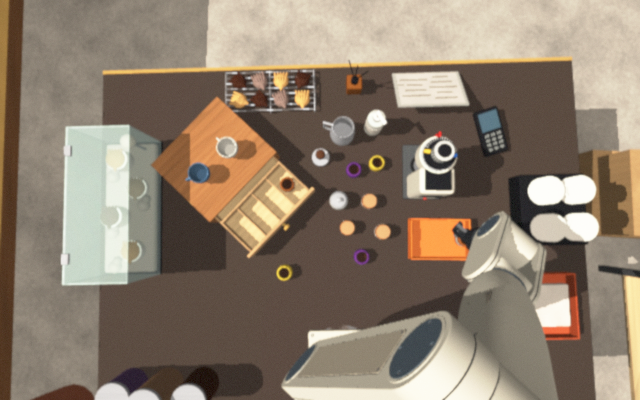

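```bash
python3 -m crank '{"claw":[0.03,0.03,0.03,0.03,0.03,0.03,0.03],"travel":[[-0.002,0.02,0.003],[-0.005,0.045,0.006],[-0.005,0.065,0.006],[-0.005,0.08,0.006],[-0.005,0.09,0.006],[-0.005,0.0955,0.006],[-0.005,0.0955,0.006]],"rotation":[[0,0,0],[0,0,0],[0,0,0],[0,0,0],[0,0,0],[0,0,0],[0,0,0]]}';python3 -c "
from h import *
go(.395,-.355,.030)"
```

```text
time_s: 5.92
tcp_pos: [0.3963, -0.355, 0.0327]
eef_rot: [[0.709, 0.001, 0.705], [-0.705, 0.003, 0.709], [-0.002, -1.0, 0.003]]
force: [-0.5, 0.1, -0.9]
grip_width: 0.545
t 5.92 tcp [ 0.3963 -0.355   0.0327] az 45.2 travel [-0.0009  0.0027 -0.0009] rot [-0.2  0.  -0.1] rows 1.0 grip 46.6 f [-0.5  0.1 -0.9]
```

```bash
python3 -m crank '{"claw":[0.03,0.03,0.03],"travel":[[0,0.0015,0],[0,0.003,0],[0,0.003,0]],"rotation":[[0,0,0],[0,0,0],[0,0,0]]}';python3 -m crank '{"claw":[0.06,0.06,0.06,0.06,0.06,0.06,0.06,0.06],"travel":[[0,0,0],[0,0,0],[0,0,0],[0,0,0],[0,-0.015,0],[0,-0.04,0],[0,-0.08,0],[0,-0.11,0]],"rotation":[[0,0,0],[0,0,0],[0,0,0],[0,0,0],[0,0,0],[0,0,0],[0,0,0],[0,0,0]]}';python3 -c "
from h import *
s=r.snapshot('wrist'); cv2.imwrite('pics/w4.png',s['pixels'])
go(.583,.1655,.18)"
```

```text
time_s: 6.17
tcp_pos: [0.3968, -0.3553, 0.0304]
eef_rot: [[0.709, 0.002, 0.705], [-0.705, 0.002, 0.709], [-0.0, -1.0, 0.003]]
force: [-0.4, -0.4, -1.1]
grip_width: 0.55
time_s: 6.83
tcp_pos: [0.3965, -0.3555, 0.142]
eef_rot: [[0.709, 0.002, 0.705], [-0.705, 0.002, 0.709], [-0.001, -1.0, 0.003]]
force: [0.5, -1.2, 0.3]
grip_width: 0.705
t 6.88 tcp [ 0.3989 -0.3578  0.1473] az 45.2 travel [-0.2382 -0.033   0.5009] rot [-0.2 -0.   0.5] rows 14.0 grip 60.0 f [ 2.5 -1.2  3.3]
```

View pics/w4.png

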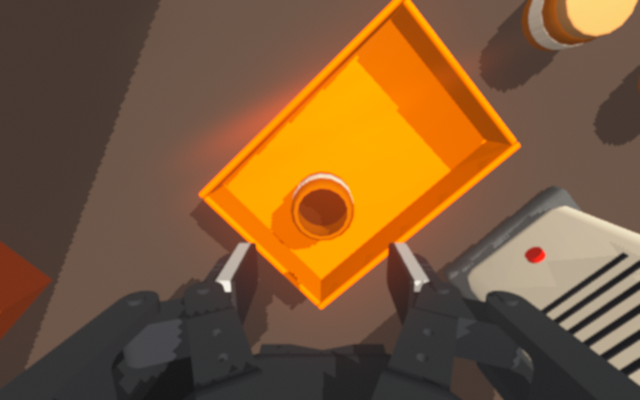

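The empty jar stands upright in the tub, with its mouth at (322,208). Next is the second empty; I'll swing clear of the grinder.

```bash
python3 -m crank '{"claw":[0.07,0.07,0.07,0.07,0.07,0.07,0.07,0.07],"travel":[[-0.015,-0.01,0.018],[-0.036,-0.02,0.043],[-0.06,-0.033,0.071],[-0.084,-0.033,0.099],[-0.108,-0.033,0.128],[-0.132,-0.033,0.156],[-0.155,-0.033,0.185],[-0.175,-0.033,0.215]],"rotation":[[0,0,0],[0,0,0],[0,0,0],[0,0,0],[0,0,0],[0,0,0],[0,0,0],[0,0,0]]}';python3 -c "
from h import *
go(.583,.1655,.17)"
```

```text
time_s: 7.55
tcp_pos: [0.4255, -0.0801, 0.1796]
eef_rot: [[0.709, 0.008, 0.705], [-0.705, -0.003, 0.709], [0.008, -1.0, 0.003]]
force: [0.5, 0.2, 0.4]
grip_width: 0.82
t 7.55 tcp [ 0.4255 -0.0801  0.1796] az 45.1 travel [-0.0617  0.01    0.2852] rot [-0.2 -0.   0.5] rows 8.0 grip 70.0 f [0.5 0.2 0.4]
```

```bash
python3 -m crank '{"claw":[0.07,0.07,0.07,0.07,0.07,0.07,0.07,0.07],"travel":[[-0.01,0,0.04],[-0.018,0,0.078],[-0.026,0,0.116],[-0.034,0,0.154],[-0.042,0,0.192],[-0.05,0,0.228],[-0.058,0.005,0.26],[-0.062,0.01,0.285]],"rotation":[[0,0,0],[0,0,0],[0,0,0],[0,0,0],[0,0,0],[0,0,0],[0,0,0],[0,0,0]]}';python3 -c "
from h import *
s=r.snapshot('wrist'); cv2.imwrite('pics/w5.png',s['pixels'])
s=r.snapshot('top'); print(full(s))
go(.583,.1655,.043,45.3)"
```

```text
time_s: 8.22
tcp_pos: [0.5839, 0.1683, 0.17]
eef_rot: [[0.71, 0.009, 0.705], [-0.705, -0.003, 0.71], [0.008, -1.0, 0.004]]
force: [1.1, -0.7, -0.2]
grip_width: 0.817
[array([ 0.5218, -0.097 ]), array([ 0.4377, -0.0234]), array([ 0.4229, -0.136 ])]
t 8.32 tcp [0.5843 0.1686 0.1691] az 45.3 travel [ 0.0003  0.1261 -0.0037] rot [-0.3 -0.   0.5] rows 4.0 grip 70.0 f [ 0.4 -0.1  0.6]
```

View pics/w5.png

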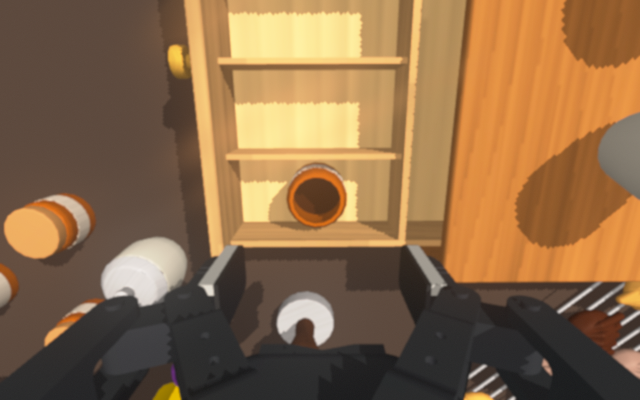

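```bash
python3 -c "
from h import *
s=r.snapshot('wrist'); o=r.get_obs(); print(o['tcp_pos'],to_unit(o['tcp_pos']))
p=plane(s,317,197,.057); print(p,to_unit(p))
for u,v in [(310,61),(313,155)]: p=plane(s,u,v,.057);print(u,v,to_unit(p))
p=plane(s,312,236,.064);print('side',to_unit(p))
for u,v in [(403,190),(403,100)]:p=plane(s,u,v,.064);print('rear',to_unit(p))
for u,v in [(213,190),(205,100)]:p=plane(s,u,v,.083);print('front',to_unit(p))
for u,v in [(218,150),(210,100)]:p=plane(s,u,v,.083);print('frontin',to_unit(p))
"
```

```text
[0.58287148 0.16690252 0.16914353] [-0.08517429 -0.09817551]
[0.58146832 0.16772878 0.057     ] [-0.08557397 -0.09659696]
310 61 [-0.08985042 -0.00023035]
313 155 [-0.08835392 -0.06448909]
side [-0.08949692 -0.12571901]
rear [-0.02196583 -0.08947794]
rear [-0.02621285 -0.0259322 ]
front [-0.15558007 -0.08441533]
front [-0.15522549 -0.02622193]
frontin [-0.14983146 -0.05748237]
frontin [-0.15209267 -0.02622502]
```

```bash
python3 -m crank '{"claw":[0.07,0.07,0.07,0.07,0.07,0.07,0.07],"travel":[[-0.002,0.02,0],[-0.002,0.045,0],[-0.002,0.075,0],[-0.002,0.1,0],[-0.002,0.115,0],[-0.002,0.127,0],[-0.002,0.127,0]],"rotation":[[0,0,0],[0,0,0],[0,0,0.5],[0,0,0.5],[0,0,0.5],[0,0,0.5],[0,0,0.5]]}'; python3 -m crank '{"claw":[0.03,0.03,0.03,0.03,0.03,0.03,0.03],"travel":[[0,0,0],[0,0,0],[0,0,0],[0,0,0],[0,0,0],[0,0,0],[0,0,0]],"rotation":[[0,0,0],[0,0,0],[0,0,0],[0,0,0],[0,0,0],[0,0,0],[0,0,0]]}' 40;python3 -m crank '{"claw":[0.03,0.03,0.03,0.03,0.03,0.03,0.03,0.03],"travel":[[0,-0.015,0],[0,-0.04,0],[0,-0.07,0],[0,-0.1,0],[0.0,-0.125,-0.015],[0.01,-0.135,-0.045],[0.02,-0.135,-0.08],[0.03,-0.135,-0.115]],"rotation":[[0,0,0],[0,0,0],[0,0,0],[0,0,0],[0,0,0],[0,0,0],[0,0,0],[0,0,0]]}'; python3 -c "
from h import *
s=r.snapshot('wrist'); cv2.imwrite('pics/w6.png',s['pixels'])
go(.395,-.265,.17)"
```

```text
time_s: 8.95
tcp_pos: [0.5806, 0.1664, 0.0401]
eef_rot: [[0.71, -0.003, 0.705], [-0.705, 0.001, 0.71], [-0.003, -1.0, -0.001]]
force: [-0.4, -0.4, 0.5]
grip_width: 0.818
time_s: 9.53
tcp_pos: [0.5811, 0.1666, 0.0409]
eef_rot: [[0.71, -0.002, 0.705], [-0.705, 0.002, 0.71], [-0.002, -1.0, -0.0]]
force: [0.1, -1.4, 7.0]
grip_width: 0.545
time_s: 10.2
tcp_pos: [0.5214, 0.0631, 0.177]
eef_rot: [[0.711, 0.001, 0.703], [-0.703, 0.002, 0.711], [-0.001, -1.0, 0.002]]
force: [0.2, -0.6, -1.6]
grip_width: 0.55
t 10.25 tcp [0.5166 0.0586 0.1757] az 45.2 travel [ 0.1417  0.0066 -0.3153] rot [ 0.3 -0.  -0.2] rows 9.0 grip 47.1 f [-5.3 -3.6 -2.3]
```

View pics/w6.png

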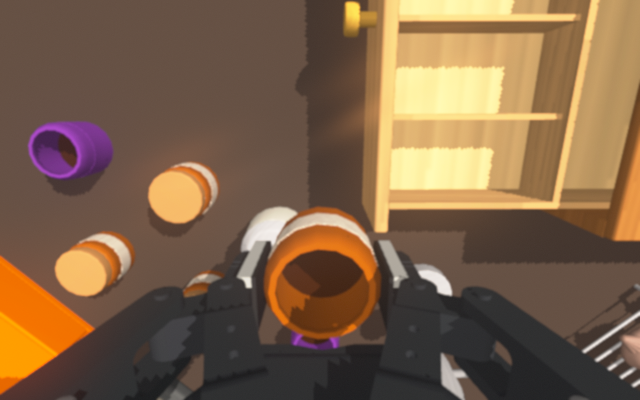

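```bash
python3 -m crank '{"claw":[0.03,0.03,0.03,0.03,0.03,0.03,0.03,0.03],"travel":[[0.01,0,-0.025],[0.025,0,-0.06],[0.04,0,-0.097],[0.057,0,-0.134],[0.074,0,-0.17],[0.092,0,-0.206],[0.11,0,-0.243],[0.126,0,-0.28]],"rotation":[[0,0,0],[0,0,0],[0,0,0],[0,0,0],[0,0,0],[0,0,0],[0,0,0],[0,0,0]]}';python3 -c "
from h import *
go(.395,-.265,.029,45)"
```

```text
time_s: 10.92
tcp_pos: [0.408, -0.2307, 0.1768]
eef_rot: [[0.71, -0.005, 0.704], [-0.704, -0.001, 0.71], [-0.003, -1.0, -0.004]]
force: [0.8, -0.9, -1.7]
grip_width: 0.551
t 10.92 tcp [ 0.408  -0.2307  0.1768] az 45.2 travel [ 0.0154  0.1478 -0.0329] rot [ 0.2  0.2 -0.2] rows 4.0 grip 47.0 f [ 0.8 -0.9 -1.7]
```

```bash
python3 -m crank '{"claw":[0.03,0.03,0.03,0.03,0.03,0.03,0.03,0.03],"travel":[[0.01,0.015,-0.02],[0.015,0.04,-0.033],[0.015,0.07,-0.033],[0.015,0.1,-0.033],[0.015,0.12,-0.033],[0.015,0.135,-0.033],[0.015,0.145,-0.033],[0.015,0.147,-0.033]],"rotation":[[0,0,0],[0,0,0],[0,0,0],[0,0,0],[0,0,0],[0,0,0],[0,0,0],[0,0,0]]}';python3 -c "
from h import *
go(.395,-.265,.029,45)"
```

```text
time_s: 11.58
tcp_pos: [0.3939, -0.2642, 0.0283]
eef_rot: [[0.71, -0.007, 0.704], [-0.704, 0.001, 0.71], [-0.006, -1.0, -0.005]]
force: [-0.4, 0.1, -1.1]
grip_width: 0.549
t 11.58 tcp [ 0.3939 -0.2642  0.0283] az 45.2 travel [ 0.0013 -0.0007  0.0002] rot [ 0.3  0.2 -0.3] rows 1.0 grip 46.9 f [-0.4  0.1 -1.1]
```

Down 1 mm, release and retreat.

```bash
python3 -m crank '{"claw":[0.03,0.06,0.06,0.06,0.06,0.06,0.06,0.06],"travel":[[0,0.001,0],[0,0.001,0],[0,0.001,0],[0,0.001,0],[0,0.001,0],[0,-0.03,0],[0,-0.065,0],[0,-0.1,0]],"rotation":[[0,0,0],[0,0,0],[0,0,0],[0,0,0],[0,0,0],[0,0,0],[0,0,0],[0,0,0]]}';python3 -c "
from h import *
s=r.snapshot('wrist'); cv2.imwrite('pics/w7.png',s['pixels'])
s=r.snapshot('top'); print(full(s)); cv2.imwrite('pics/t7.png',s['pixels']);
go(.4226,-.1365,.12,45.3)"
```

```text
time_s: 12.25
tcp_pos: [0.3945, -0.2643, 0.1301]
eef_rot: [[0.71, -0.008, 0.704], [-0.704, 0.001, 0.71], [-0.006, -1.0, -0.005]]
force: [1.2, -1.2, 0.6]
grip_width: 0.701
[array([ 0.5216, -0.0966]), array([ 0.4381, -0.0237]), array([ 0.4227, -0.1365])]
t 12.35 tcp [ 0.3979 -0.2665  0.1342] az 45.2 travel [-0.0741  0.0135  0.1097] rot [ 0.2 -0.1  0.3] rows 4.0 grip 59.7 f [ 0.5 -0.2  0.7]
```

View pics/w7.png

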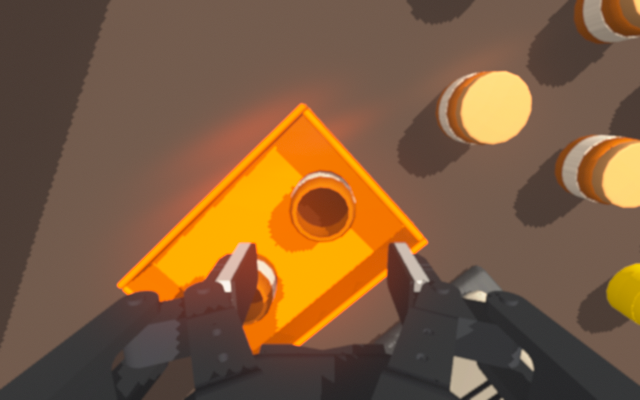

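View pics/t7.png

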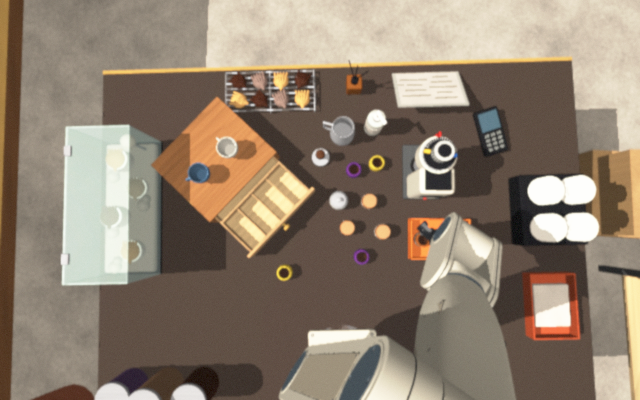

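Both empties are in the tub: the new one's mouth is at (322,208), and the first is partly hidden behind the left finger. Next is full jar C.

```bash
python3 -c "
from h import *
s=r.snapshot('wrist')
for u,v in [(492,107),(625,173)]: print(plane(s,u,v,.046))"
python3 -m crank '{"claw":[0.07,0.07,0.07,0.07,0.07,0.07],"travel":[[-0.012,0,0.018],[-0.03,0,0.045],[-0.047,0,0.072],[-0.062,0.005,0.095],[-0.074,0.01,0.11],[-0.074,0.014,0.11]],"rotation":[[0,0,0],[0,0,0],[0,0,0],[0,0,0],[0,0,0],[0,0,0]]}';python3 -c "
from h import *
s=r.snapshot('wrist'); cv2.imwrite('pics/w8.png',s['pixels']);o=r.get_obs(); print(o['tcp_pos'])
h,sa,va=cv2.split(cv2.cvtColor(s['pixels'],cv2.COLOR_BGR2HSV)); H=cloud(s)[...,2]
m=(sa<170)&(va>180)&(sa>70)&(H>.035)&(H<.06)&(h<30)
for b in blobs(m,300): v,u=np.nonzero(b); print(u.mean(),v.mean(),b.sum(),plane(s,u.mean(),v.mean(),.046))
go(.4226,-.1365,.03,45.3)"
```

```text
[ 0.42660761 -0.14154775  0.046     ]
[ 0.52409777 -0.10401147  0.046     ]
time_s: 12.9
tcp_pos: [0.4211, -0.1327, 0.1171]
eef_rot: [[0.712, -0.002, 0.702], [-0.702, -0.003, 0.712], [0.001, -1.0, -0.004]]
force: [-0.6, -1.4, -0.2]
grip_width: 0.818
[ 0.4209503  -0.13392786  0.11655377]
470.3687959047407 114.64322279100824 4493 [ 0.43779165 -0.02526897  0.046     ]
317.38926746166953 222.96990346394094 3522 [ 0.42230886 -0.13754789  0.046     ]
469.2857142857143 272.0817217716781 1603 [ 0.51919742 -0.08922934  0.046     ]
t 12.95 tcp [ 0.421  -0.1339  0.1166] az 45.4 travel [ 0.0029  0.0866 -0.0003] rot [0.2 0.1 0.1] rows 3.0 grip 70.4 f [-0.1  0.3 -0.7]
```

View pics/w8.png

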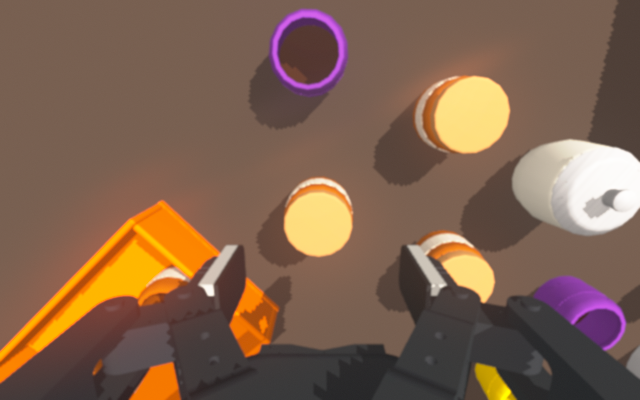

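```bash
python3 -m crank '{"claw":[0.07,0.07,0.07,0.07,0.07,0.07],"travel":[[0.003,0.02,0],[0.003,0.045,0],[0.003,0.065,0],[0.003,0.08,0],[0.003,0.088,0],[0.003,0.088,0]],"rotation":[[0,0,0],[0,0,0],[0,0,0],[0,0,0],[0,0,0],[0,0,0]]}'; python3 -m crank '{"claw":[0.03,0.03,0.03,0.03,0.03,0.03,0.03],"travel":[[0,0,0],[0,0,0],[0,0,0],[0,0,0],[0,0,0],[0,0,0],[0,0,0]],"rotation":[[0,0,0],[0,0,0],[0,0,0],[0,0,0],[0,0,0],[0,0,0],[0,0,0]]}' 50;python3 -m crank '{"claw":[0.03,0.03,0.03,0.03,0.03,0.03,0.03,0.03],"travel":[[0,-0.015,0],[0,-0.04,0],[0,-0.07,0],[0,-0.1,0.0],[0.0,-0.13,0.015],[-0.03,-0.15,0.035],[-0.06,-0.15,0.055],[-0.09,-0.15,0.075]],"rotation":[[0,0,0],[0,0,0],[0,0,0],[0,0,0],[0,0,0],[0,0,0],[0,0,0],[0,0,0]]}'; python3 -c "
from h import *
s=r.snapshot('wrist'); cv2.imwrite('pics/w9.png',s['pixels'])
x,y=from_unit(-.088,.033); print(x,y)
go(x,y,.15,45.3)
s=r.snapshot('top'); print(full(s))"
```

```text
time_s: 13.45
tcp_pos: [0.4218, -0.1367, 0.0271]
eef_rot: [[0.712, -0.005, 0.703], [-0.703, -0.003, 0.712], [-0.002, -1.0, -0.005]]
force: [-0.3, 0.1, -1.1]
grip_width: 0.822
time_s: 14.03
tcp_pos: [0.4223, -0.137, 0.0278]
eef_rot: [[0.712, -0.004, 0.702], [-0.702, -0.003, 0.712], [-0.0, -1.0, -0.005]]
force: [-1.7, -1.2, 8.4]
grip_width: 0.548
time_s: 14.7
tcp_pos: [0.4121, -0.019, 0.1791]
eef_rot: [[0.711, 0.0, 0.704], [-0.704, -0.003, 0.711], [0.003, -1.0, -0.002]]
force: [0.3, -0.1, -1.5]
grip_width: 0.552
0.4876443999999999 0.2571618
t 14.75 tcp [ 0.4091 -0.0144  0.178 ] az 45.4 travel [-0.1346  0.0274  0.2486] rot [ 0.2  0.1 -0.1] rows 7.0 grip 47.0 f [-3.   2.3 -1.6]
[array([ 0.5215, -0.097 ])]
```

View pics/w9.png

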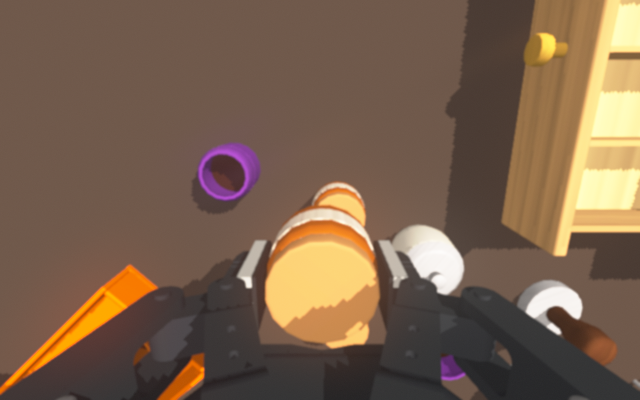

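```bash
python3 -m crank '{"claw":[0.03,0.03,0.03,0.03,0.03,0.03,0.03,0.03],"travel":[[-0.01,0,0.02],[-0.028,0,0.05],[-0.046,0,0.083],[-0.064,0,0.117],[-0.082,0,0.15],[-0.1,0.0,0.184],[-0.118,0.005,0.218],[-0.134,0.02,0.248]],"rotation":[[0,0,0],[0,0,0],[0,0,0],[0,0,0],[0,0,0],[0,0,0],[0,0,0],[0,0,0]]}'; python3 -c "
from h import *
s=r.snapshot('wrist'); cv2.imwrite('pics/w10.png',s['pixels'])
x,y=from_unit(-.088,.033); print(x,y)
go(x,y,.048,45.3); print(to_unit(r.get_obs()['tcp_pos']))
for yy in (.132,.066,0): print(yy, proj(s,[*from_unit(-.088,yy),.057]))
for yy in (.099,.033,): print(yy, proj(s,[*from_unit(-.151,yy),.083]),proj(s,[*from_unit(-.023,yy),.064]))
"
```

```text
time_s: 15.47
tcp_pos: [0.4892, 0.2573, 0.1583]
eef_rot: [[0.715, -0.0, 0.699], [-0.699, -0.0, 0.715], [-0.0, -1.0, -0.001]]
force: [1.6, -0.7, -0.9]
grip_width: 0.544
0.4876443999999999 0.2571618
t 15.52 tcp [0.4899 0.2613 0.155 ] az 45.7 travel [ 0.0015  0.107  -0.0045] rot [ 0.   0.4 -0.1] rows 3.0 grip 46.8 f [ 3.2  5.9 -2.8]
[-0.08346095  0.03430003]
0.132 [320.05941586  56.53200811]
0.066 [319.7162221  157.54082892]
0 [319.42148142 244.28893289]
0.099 [214.99848211 108.24807327] [418.44650995 109.51381722]
0.033 [223.22172837 212.78794455] [410.69974357 205.6394635 ]
```

View pics/w10.png

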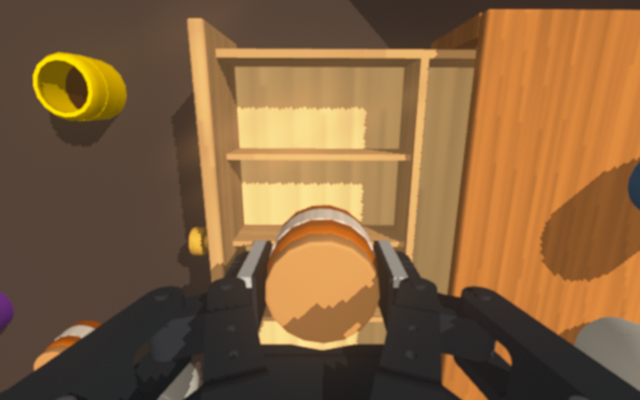

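```bash
python3 -m crank '{"claw":[0.03,0.03,0.03,0.03,0.03,0.03,0.03],"travel":[[0.0,0.015,-0.002],[0.0,0.035,-0.0045],[0.0,0.055,-0.0045],[0.0,0.075,-0.0045],[0.0,0.09,-0.0045],[0.0,0.101,-0.0045],[0.0,0.105,-0.0045]],"rotation":[[0,0,0],[0,0,0],[0,0,0],[0,0,0],[0,0,0],[0,0,0],[0,0,0]]}'; python3 -c "
from h import *
x,y=from_unit(-.088,.0345); print(x,y)
go(x,y,.048,45.3); print(to_unit(r.get_obs()['tcp_pos']))
"
```

```text
time_s: 16.1
tcp_pos: [0.4858, 0.2574, 0.0483]
eef_rot: [[0.716, -0.004, 0.698], [-0.698, -0.0, 0.716], [-0.003, -1.0, -0.003]]
force: [-0.9, -0.1, -1.6]
grip_width: 0.552
0.4865781999999999 0.25821689999999997
t 16.1 tcp [0.4858 0.2574 0.0483] az 45.7 travel [-0.0001  0.0003  0.0011] rot [ 0.2  0.4 -0.1] rows 1.0 grip 47.1 f [-0.9 -0.1 -1.6]
[-0.08912418  0.03444138]
```

Release. Next target is B at about (0.438,-0.024).

```bash
python3 -m crank '{"claw":[0.03,0.065,0.065,0.065,0.065,0.065,0.065,0.065],"travel":[[0,0.001,0],[0,0.001,0],[0,0.001,0],[0,0.001,0],[0,0.001,0],[0,-0.03,0],[0,-0.065,0],[0,-0.1,0]],"rotation":[[0,0,0],[0,0,0],[0,0,0],[0,0,0],[0,0,0],[0,0,0],[0,0,0],[0,0,0]]}';python3 -c "
from h import *
s=r.snapshot('wrist'); cv2.imwrite('pics/w11.png',s['pixels'])
s=r.snapshot('top'); print(full(s)); 
go(.438,-.024,.13,45.3)"
```

```text
time_s: 16.77
tcp_pos: [0.4857, 0.2571, 0.1492]
eef_rot: [[0.716, -0.005, 0.698], [-0.698, -0.001, 0.716], [-0.003, -1.0, -0.004]]
force: [0.1, 0.6, -0.0]
grip_width: 0.762
[array([ 0.5227, -0.0974]), array([ 0.4382, -0.0236])]
t 16.87 tcp [0.4896 0.2591 0.154 ] az 45.7 travel [ 0.1607  0.0225 -0.2389] rot [-0.4  0.4  0. ] rows 7.0 grip 65.0 f [ 0.7  1.3 -0.4]
```

View pics/w11.png

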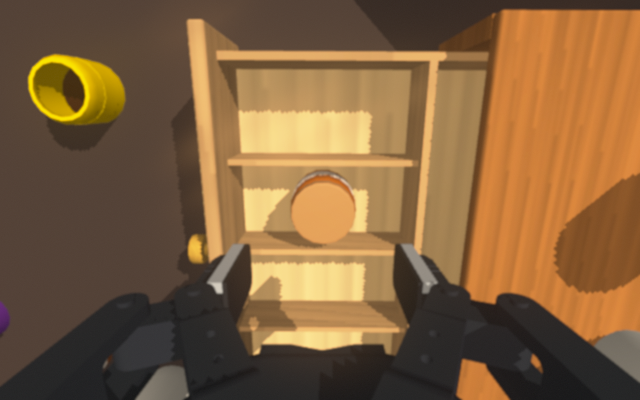

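The first full jar stands upright in the +33 compartment, with its lid at (323,210) between the dividers. On to B.

```bash
python3 -m crank '{"claw":[0.07,0.07,0.07,0.07,0.07,0.07,0.07,0.07],"travel":[[0.015,-0.01,-0.022],[0.037,-0.02,-0.055],[0.06,-0.02,-0.09],[0.084,-0.02,-0.125],[0.107,-0.02,-0.16],[0.13,-0.01,-0.194],[0.15,0.0,-0.222],[0.161,0.01,-0.239]],"rotation":[[0,0,0],[0,0,0],[0,0,0],[0,0,0],[0,0,0],[0,0,0],[0,0,0],[0,0,0]]}';python3 -c "
from h import *
s=r.snapshot('wrist'); cv2.imwrite('pics/w12.png',s['pixels']);o=r.get_obs(); print(o['tcp_pos'])
h,sa,va=cv2.split(cv2.cvtColor(s['pixels'],cv2.COLOR_BGR2HSV)); H=cloud(s)[...,2]
m=(sa<170)&(va>180)&(sa>70)&(H>.035)&(H<.06)&(h<30)
for b in blobs(m,300): v,u=np.nonzero(b); print(u.mean(),v.mean(),b.sum(),plane(s,u.mean(),v.mean(),.046))
go(.438,-.024,.028,45.3)"
```

```text
time_s: 17.53
tcp_pos: [0.4371, -0.0271, 0.1423]
eef_rot: [[0.715, 0.006, 0.699], [-0.699, 0.004, 0.715], [0.002, -1.0, 0.007]]
force: [0.2, 0.9, -0.4]
grip_width: 0.815
[ 0.4355887  -0.02833929  0.14058579]
323.55482531995847 203.487028709789 2891 [ 0.43773202 -0.02424622  0.046     ]
620.7506849315068 205.8 365 [0.59004121 0.12797012 0.046     ]
330.9237718802936 329.9418407679277 1771 [ 0.51759422 -0.09404003  0.046     ]
t 17.58 tcp [ 0.4356 -0.0283  0.1406] az 45.6 travel [-0.0013  0.1126  0.0043] rot [-0.3  0.3 -0. ] rows 3.0 grip 70.0 f [-1.1 -1.4 -1.9]
```

View pics/w12.png

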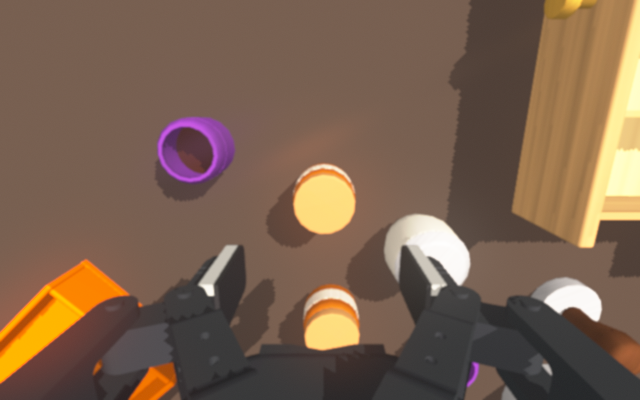

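```bash
python3 -m crank '{"claw":[0.065,0.065,0.065,0.065,0.065,0.065,0.065],"travel":[[-0.001,0.015,0.003],[-0.001,0.035,0.004],[-0.001,0.06,0.004],[-0.001,0.085,0.004],[-0.001,0.1,0.004],[-0.001,0.11,0.004],[-0.001,0.113,0.004]],"rotation":[[0,0,0],[0,0,0],[0,0,0],[0,0,0],[0,0,0],[0,0,0],[0,0,0]]}'; python3 -m crank '{"claw":[0.03,0.03,0.03,0.03,0.03,0.03],"travel":[[0,0,0],[0,0,0],[0,0,0],[0,0,0],[0,0,0],[0,0,0]],"rotation":[[0,0,0],[0,0,0],[0,0,0],[0,0,0],[0,0,0],[0,0,0]]}' 50;python3 -m crank '{"claw":[0.03,0.03,0.03,0.03,0.03,0.03,0.03,0.03],"travel":[[0,-0.015,0],[0,-0.04,0],[0,-0.07,0],[0,-0.1,0.0],[0.0,-0.13,0.0],[-0.0,-0.15,0.02],[-0.01,-0.15,0.05],[-0.03,-0.15,0.08]],"rotation":[[0,0,0],[0,0,0],[0,0,0],[0,0,0],[0,0,0],[0,0,0],[0,0,0],[0,0,0]]}'; python3 -c "
from h import *
s=r.snapshot('wrist'); cv2.imwrite('pics/w13.png',s['pixels'])
x,y=from_unit(-.088,-.033); print(x,y)
go(x,y,.15,45.3)"
```

```text
time_s: 18.17
tcp_pos: [0.4371, -0.0242, 0.0262]
eef_rot: [[0.714, 0.001, 0.7], [-0.7, 0.004, 0.714], [-0.002, -1.0, 0.003]]
force: [0.4, -0.5, -0.5]
grip_width: 0.759
time_s: 18.67
tcp_pos: [0.4375, -0.0242, 0.0267]
eef_rot: [[0.714, 0.002, 0.7], [-0.7, 0.004, 0.714], [-0.002, -1.0, 0.004]]
force: [0.1, -1.1, -0.7]
grip_width: 0.551
time_s: 19.33
tcp_pos: [0.4745, 0.0533, 0.1795]
eef_rot: [[0.712, 0.008, 0.702], [-0.702, 0.004, 0.712], [0.003, -1.0, 0.008]]
force: [0.3, -0.8, -1.1]
grip_width: 0.549
0.5345572 0.21073739999999996
t 19.38 tcp [0.4748 0.0587 0.1789] az 45.5 travel [-0.0638  0.0303  0.1501] rot [-0.6  0.2  0. ] rows 4.0 grip 46.9 f [ 2.   4.4 -1. ]
```

View pics/w13.png

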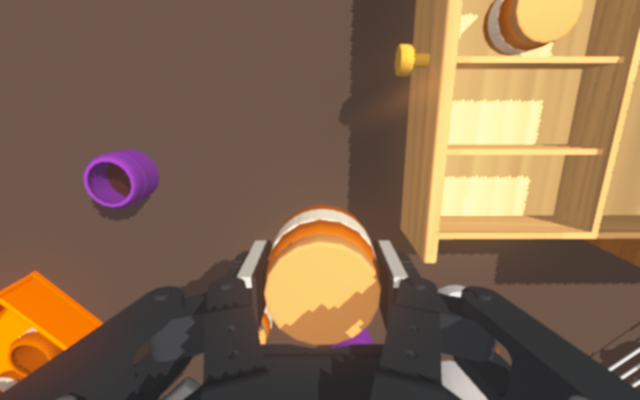

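```bash
python3 -m crank '{"claw":[0.03,0.03,0.03,0.03,0.03,0.03,0.03],"travel":[[-0.01,0,0.02],[-0.025,0,0.055],[-0.04,0,0.09],[-0.052,0.005,0.12],[-0.06,0.01,0.14],[-0.064,0.02,0.15],[-0.064,0.02,0.15]],"rotation":[[0,0,0],[0,0,0],[0,0,0],[0,0,0],[0,0,0],[0,0,0],[0,0,0]]}'; python3 -c "
from h import *
s=r.snapshot('wrist'); cv2.imwrite('pics/w14.png',s['pixels'])
x,y=from_unit(-.088,-.033); print(x,y)
go(x,y,.048,45.3); print(to_unit(r.get_obs()['tcp_pos']))
for yy in (.066,0,-.066): print(yy, proj(s,[*from_unit(-.088,yy),.057]))
for yy in (-.033,.033,): print(yy, proj(s,[*from_unit(-.151,yy),.083]),proj(s,[*from_unit(-.023,yy),.064]))
"
```

```text
time_s: 19.97
tcp_pos: [0.5338, 0.2121, 0.1585]
eef_rot: [[0.715, 0.005, 0.699], [-0.699, 0.006, 0.715], [-0.0, -1.0, 0.008]]
force: [-1.1, -0.9, -0.8]
grip_width: 0.55
0.5345572 0.21073739999999996
t 20.02 tcp [0.5331 0.2107 0.1588] az 45.6 travel [0.0011 0.1108 0.0003] rot [-0.4  0.3 -0. ] rows 3.0 grip 46.6 f [-0.7 -1.1 -1.4]
[-0.08908855 -0.03200355]
0.066 [319.97163437  60.77672701]
0 [319.61198653 161.09681725]
-0.066 [319.30290766 247.31120722]
-0.033 [223.57002718 216.634541  ] [410.13584899 208.78711555]
0.033 [215.42597389 112.59360109] [417.80753583 113.52752571]
```

View pics/w14.png

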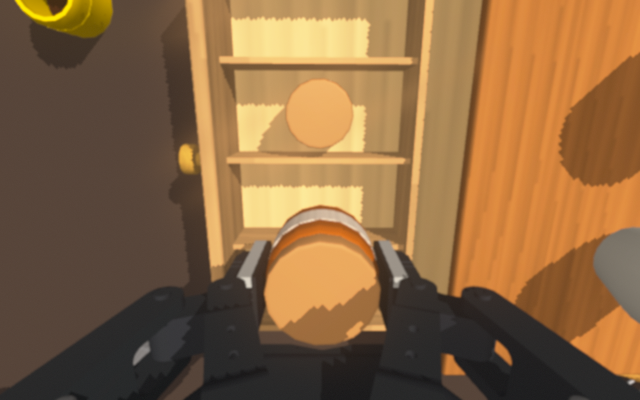

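Dividers are seen at rows 61, 159 and about 243, against predicted 61, 161 and 247. That agrees within 2 to 3 mm, so I'll lower.

```bash
python3 -m crank '{"claw":[0.03,0.03,0.03,0.03,0.03,0.03,0.03],"travel":[[0.0,0.015,0],[0.0,0.035,0.001],[0.0,0.055,0.001],[0.0,0.075,0.001],[0.0,0.095,0.001],[0.0,0.108,0.001],[0.0,0.111,0.001]],"rotation":[[0,0,0],[0,0,0],[0,0,0],[0,0,0],[0,0,0],[0,0,0],[0,0,0]]}'; python3 -c "
from h import *
x,y=from_unit(-.088,-.032)
go(x,y,.047,45.3); print(to_unit(r.get_obs()['tcp_pos']))
"
```

```text
time_s: 20.6
tcp_pos: [0.5324, 0.2101, 0.0458]
eef_rot: [[0.714, 0.0, 0.7], [-0.7, 0.004, 0.714], [-0.002, -1.0, 0.003]]
force: [-0.5, -0.0, -0.9]
grip_width: 0.549
t 20.6 tcp [0.5324 0.2101 0.0458] az 45.6 travel [ 0.0001 -0.0012  0.002 ] rot [-0.2  0.3 -0.1] rows 1.0 grip 46.9 f [-0.5 -0.  -0.9]
[-0.08997898 -0.03193325]
```

```bash
python3 -m crank '{"claw":[0.03,0.065,0.065,0.065,0.065,0.065,0.065,0.065],"travel":[[0,0.001,0],[0,0.001,0],[0,0.001,0],[0,0.001,0],[0,0.001,0],[0,-0.03,0],[0,-0.065,0],[0,-0.1,0]],"rotation":[[0,0,0],[0,0,0],[0,0,0],[0,0,0],[0,0,0],[0,0,0],[0,0,0],[0,0,0]]}';python3 -c "
from h import *
s=r.snapshot('wrist'); cv2.imwrite('pics/w15.png',s['pixels'])
s=r.snapshot('top'); print(full(s)); cv2.imwrite('pics/t15.png',s['pixels'])
s=r.snapshot('scene'); cv2.imwrite('pics/s15.png',s['pixels'])
go(.522,-.097,.14,45.3)"
```

```text
time_s: 21.27
tcp_pos: [0.5317, 0.2094, 0.1466]
eef_rot: [[0.714, -0.002, 0.7], [-0.7, 0.003, 0.714], [-0.003, -1.0, 0.001]]
force: [1.3, 0.7, -0.7]
grip_width: 0.763
[array([ 0.5225, -0.0975])]
t 21.42 tcp [0.5344 0.2104 0.1491] az 45.6 travel [ 0.2064  0.0073 -0.2283] rot [-0.5  0.3  0. ] rows 8.0 grip 64.7 f [-0.1 -1.7 -0.7]
```

View pics/w15.png

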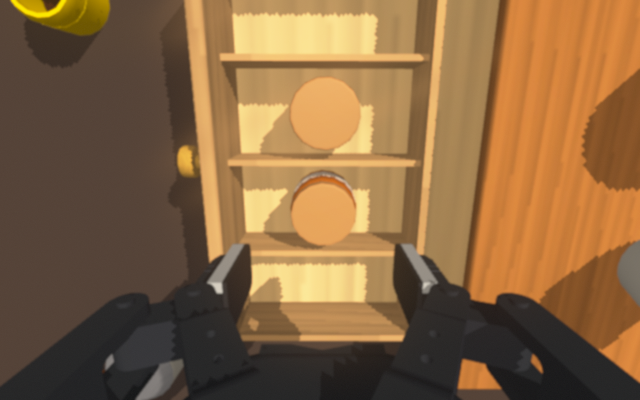

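View pics/s15.png

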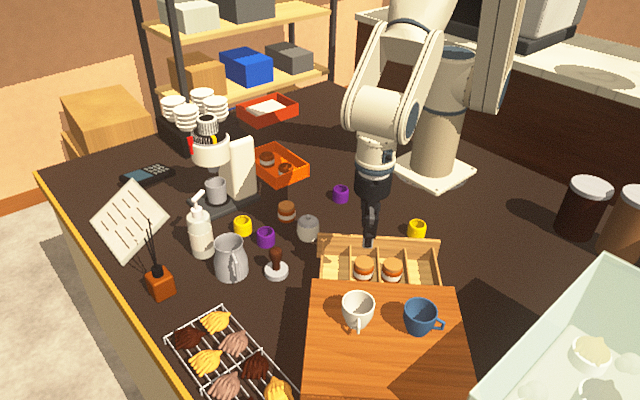

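```bash
python3 -m crank '{"claw":[0.065,0.065,0.065,0.065,0.065,0.065,0.065,0.065],"travel":[[0.02,0,-0.02],[0.048,0,-0.05],[0.076,0,-0.082],[0.104,0,-0.114],[0.132,0,-0.146],[0.16,0,-0.178],[0.187,0,-0.208],[0.206,0.007,-0.228]],"rotation":[[0,0,0],[0,0,0],[0,0,0],[0,0,0],[0,0,0],[0,0,0],[0,0,0],[0,0,0]]}';python3 -c "
from h import *
s=r.snapshot('wrist'); cv2.imwrite('pics/w16.png',s['pixels']);o=r.get_obs(); print(o['tcp_pos'])
h,sa,va=cv2.split(cv2.cvtColor(s['pixels'],cv2.COLOR_BGR2HSV)); H=cloud(s)[...,2]
m=(sa<170)&(va>180)&(sa>70)&(H>.035)&(H<.06)&(h<30)
for b in blobs(m,300): v,u=np.nonzero(b); print(u.mean(),v.mean(),b.sum(),plane(s,u.mean(),v.mean(),.046))
go(.522,-.0975,.027,45.3)"
```

```text
time_s: 22.08
tcp_pos: [0.5213, -0.0995, 0.1401]
eef_rot: [[0.713, 0.007, 0.701], [-0.701, 0.005, 0.713], [0.001, -1.0, 0.008]]
force: [0.8, 0.6, -0.7]
grip_width: 0.755
[ 0.52079533 -0.10273026  0.13851085]
322.4342643051771 206.04972752043597 2936 [ 0.52222797 -0.09800491  0.046     ]
t 22.13 tcp [ 0.5208 -0.1027  0.1385] az 45.4 travel [-0.0029  0.1115  0.0038] rot [-0.4  0.1  0. ] rows 3.0 grip 64.7 f [ 0.9 -3.  -0.7]
```

View pics/w16.png

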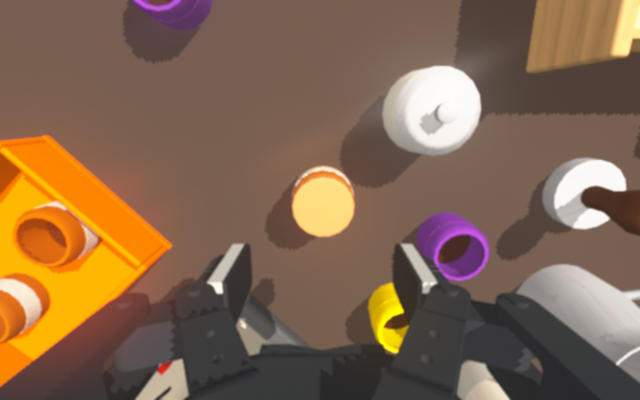

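```bash
python3 -m crank '{"claw":[0.065,0.065,0.065,0.065,0.065,0.065,0.065],"travel":[[-0.002,0.015,0.003],[-0.002,0.035,0.004],[-0.002,0.06,0.004],[-0.002,0.085,0.004],[-0.002,0.1,0.004],[-0.002,0.109,0.004],[-0.002,0.111,0.004]],"rotation":[[0,0,0],[0,0,0],[0,0,0],[0,0,0],[0,0,0],[0,0,0],[0,0,0]]}'; python3 -m crank '{"claw":[0.03,0.03,0.03,0.03,0.03,0.03],"travel":[[0,0,0],[0,0,0],[0,0,0],[0,0,0],[0,0,0],[0,0,0]],"rotation":[[0,0,0],[0,0,0],[0,0,0],[0,0,0],[0,0,0],[0,0,0]]}' 50;python3 -m crank '{"claw":[0.03,0.03,0.03,0.03,0.03,0.03,0.03,0.03],"travel":[[0,-0.015,0],[0,-0.04,0],[0,-0.07,0],[0,-0.1,0.0],[0.0,-0.13,0.0],[-0.015,-0.15,0.01],[-0.04,-0.15,0.03],[-0.07,-0.15,0.05]],"rotation":[[0,0,0],[0,0,0],[0,0,0],[0,0,0],[0,0,0],[0,0,0],[0,0,0],[0,0,0]]}'; python3 -c "
from h import *
s=r.snapshot('wrist'); cv2.imwrite('pics/w17.png',s['pixels'])
x,y=from_unit(-.088,-.098); print(x,y)
go(x,y,.16,45.3)"
```

```text
time_s: 22.72
tcp_pos: [0.521, -0.0976, 0.0252]
eef_rot: [[0.712, 0.001, 0.702], [-0.702, 0.005, 0.712], [-0.003, -1.0, 0.004]]
force: [-0.4, 1.0, 0.2]
grip_width: 0.764
time_s: 23.22
tcp_pos: [0.5213, -0.0976, 0.0257]
eef_rot: [[0.712, 0.002, 0.702], [-0.702, 0.005, 0.712], [-0.002, -1.0, 0.005]]
force: [-0.1, 1.2, -2.3]
grip_width: 0.547
time_s: 23.88
tcp_pos: [0.5078, -0.0138, 0.1783]
eef_rot: [[0.71, 0.007, 0.704], [-0.704, 0.005, 0.71], [0.002, -1.0, 0.008]]
force: [0.1, 1.3, -2.2]
grip_width: 0.553
0.5807591999999999 0.16501639999999998
t 23.93 tcp [ 0.5046 -0.0083  0.1771] az 45.4 travel [-0.0675  0.0186  0.1768] rot [-0.4  0.1 -0.2] rows 5.0 grip 46.9 f [-2.4  3.8 -2.1]
```

View pics/w17.png

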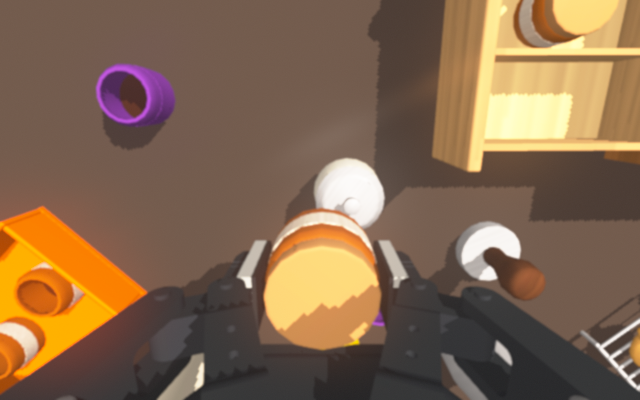

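```bash
python3 -m crank '{"claw":[0.03,0.03,0.03,0.03,0.03,0.03,0.03],"travel":[[-0.01,0,0.025],[-0.025,0,0.062],[-0.04,0,0.1],[-0.053,0.005,0.137],[-0.062,0.01,0.162],[-0.0675,0.018,0.177],[-0.0675,0.018,0.177]],"rotation":[[0,0,0],[0,0,0],[0,0,0],[0,0,0],[0,0,0],[0,0,0],[0,0,0]]}'; python3 -c "
from h import *
s=r.snapshot('wrist'); cv2.imwrite('pics/w18.png',s['pixels'])
x,y=from_unit(-.088,-.098); print(x,y)
go(x,y,.046,45.3); print(to_unit(r.get_obs()['tcp_pos']))
for yy in (0,-.066,-.132): print(yy, proj(s,[*from_unit(-.088,yy),.057]))
"
```

```text
time_s: 24.52
tcp_pos: [0.5811, 0.1676, 0.1591]
eef_rot: [[0.714, 0.001, 0.7], [-0.7, 0.007, 0.714], [-0.004, -1.0, 0.006]]
force: [-0.6, -0.6, -1.4]
grip_width: 0.55
0.5807591999999999 0.16501639999999998
t 24.57 tcp [0.5802 0.1659 0.1593] az 45.5 travel [ 0.0015  0.1133 -0.0007] rot [-0.3  0.2 -0.3] rows 3.0 grip 46.8 f [-0.  -0.4 -1.5]
[-0.08781339 -0.09697603]
0 [317.32222033  63.43572051]
-0.066 [317.36656022 163.0283021 ]
-0.132 [317.40477575 248.86484211]
```

View pics/w18.png

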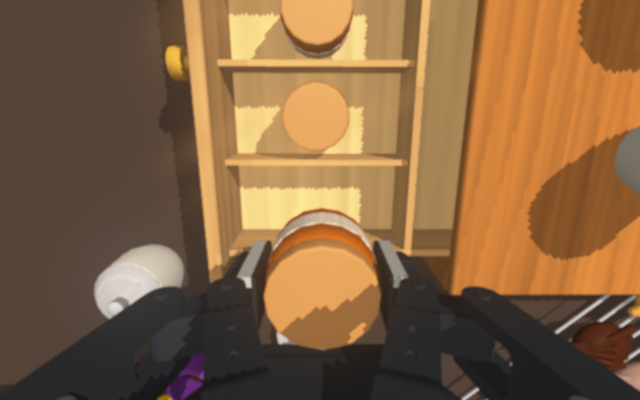

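```bash
python3 -m crank '{"claw":[0.03,0.03,0.03,0.03,0.03,0.03,0.03],"travel":[[0.0,0.015,0],[0.0,0.035,0],[0.0,0.055,0],[0.0,0.075,0],[0.0,0.095,0],[0.0,0.11,0],[0.0,0.112,0]],"rotation":[[0,0,0],[0,0,0],[0,0,0],[0,0,0],[0,0,0],[0,0,0],[0,0,0]]}'; python3 -c "
from h import *
x,y=from_unit(-.088,-.0975)
go(x,y,.046,45.3); print(to_unit(r.get_obs()['tcp_pos']))
"
```

```text
time_s: 25.15
tcp_pos: [0.5775, 0.1643, 0.0447]
eef_rot: [[0.712, -0.006, 0.702], [-0.702, 0.005, 0.712], [-0.007, -1.0, -0.0]]
force: [-0.9, -0.5, -2.5]
grip_width: 0.549
t 25.15 tcp [0.5775 0.1643 0.0447] az 45.4 travel [ 0.0013 -0.0014  0.0028] rot [ 0.   0.1 -0.4] rows 1.0 grip 46.9 f [-0.9 -0.5 -2.5]
[-0.09079642 -0.09621781]
```

```bash
python3 -m crank '{"claw":[0.065,0.065,0.065,0.065,0.065,0.065,0.065,0.065],"travel":[[0,0,0],[0,0,0],[0,0,0],[0,0,0],[0,-0.01,0],[0,-0.04,0],[0,-0.075,0],[0,-0.11,0]],"rotation":[[0,0,0],[0,0,0],[0,0,0],[0,0,0],[0,0,0],[0,0,0],[0,0,0],[0,0,0]]}';python3 -c "
from h import *
s=r.snapshot('wrist'); cv2.imwrite('pics/w19.png',s['pixels'])
s=r.snapshot('top'); cv2.imwrite('pics/t19.png',s['pixels']);C=cloud(s)
x,y=from_unit(-.183-.06,0); print(x,y); go(x,y,.15,45.3)"
```

```text
time_s: 25.82
tcp_pos: [0.5778, 0.1637, 0.1566]
eef_rot: [[0.712, -0.006, 0.702], [-0.702, 0.005, 0.712], [-0.008, -1.0, -0.001]]
force: [0.4, 0.8, 0.3]
grip_width: 0.762
0.4020737999999999 0.12377559999999999
t 25.92 tcp [0.5821 0.1648 0.162 ] az 45.4 travel [-0.0994  0.0106 -0.1557] rot [-0.6  0.1 -0.1] rows 5.0 grip 65.0 f [-0.4  0.8  0.1]
```

View pics/w19.png

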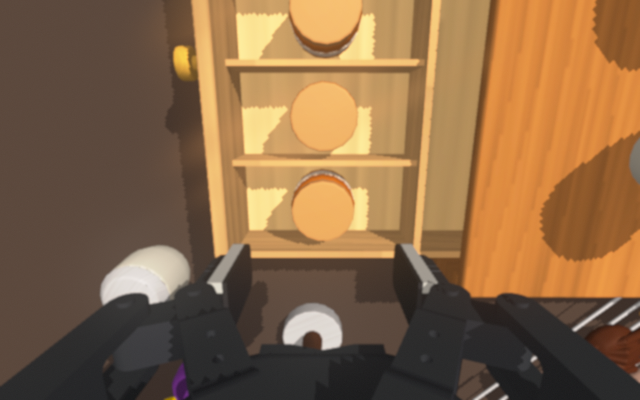

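View pics/t19.png

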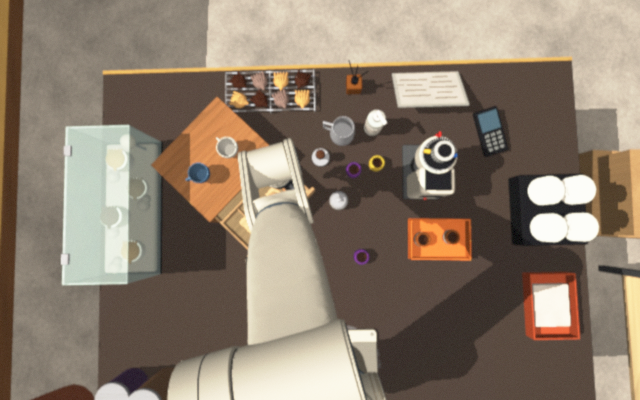

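All three lids are centred in their compartments at (325,10), (323,117) and (323,207). The drawer can be pushed now: I'll shut the fingers, go in front of the knob and lower.

```bash
python3 -m crank '{"claw":[0,0,0,0,0,0,0],"travel":[[-0.012,0,-0.02],[-0.034,0,-0.05],[-0.056,0,-0.085],[-0.076,0,-0.115],[-0.09,0,-0.14],[-0.1,0,-0.156],[-0.1,0,-0.156]],"rotation":[[0,0,0],[0,0,0],[0,0,0],[0,0,0],[0,0,0],[0,0,0],[0,0,0]]}';python3 -c "
from h import *
s=r.snapshot('wrist'); cv2.imwrite('pics/w20.png',s['pixels'])
s=r.snapshot('top'); cv2.imwrite('pics/t20.png',s['pixels'])
x,y=from_unit(-.243,0);go(x,y,.05,45.3); print(to_unit(r.get_obs()['tcp_pos']))"
```

```text
time_s: 26.5
tcp_pos: [0.3968, 0.1228, 0.1606]
eef_rot: [[0.713, 0.002, 0.701], [-0.701, 0.007, 0.713], [-0.003, -1.0, 0.007]]
force: [-0.3, -0.2, -0.3]
grip_width: 0.004
t 26.6 tcp [0.4018 0.1241 0.1614] az 45.5 travel [ 0.0005  0.1114 -0.0013] rot [-0.7  0.2 -0. ] rows 3.0 grip 0.1 f [1.  0.  0.8]
[-0.24301981  0.00043659]
```

View pics/w20.png

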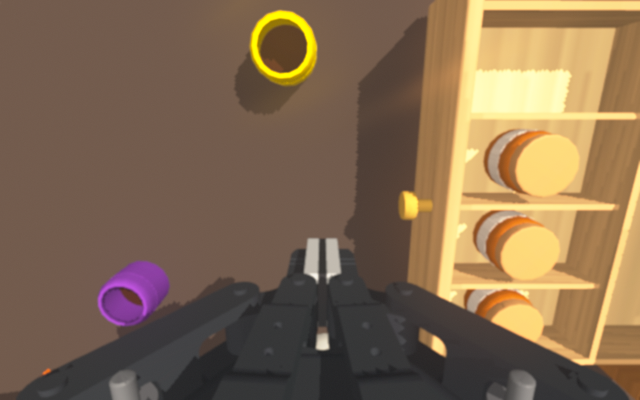

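View pics/t20.png

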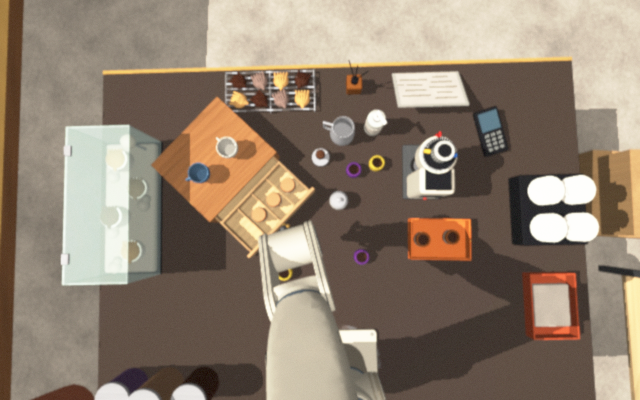

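```bash
python3 -c "
from h import *
s=r.snapshot('wrist'); p=plane(s,402,206,.052); print(p,to_unit(p))"
python3 -m crank '{"claw":[0,0,0,0,0,0,0],"travel":[[0,0.015,0],[0,0.035,0],[0,0.055,0],[0,0.075,0],[0,0.09,0],[0,0.103,0],[0,0.105,0]],"rotation":[[0,0,0],[0,0,0],[0,0,0],[0,0,0],[0,0,0],[0,0,0],[0,0,0]]}';python3 -c "
from h import *
x,y=from_unit(-.205,0);go(x,y,.056,45.3); print(to_unit(r.get_obs()['tcp_pos']))"
```

```text
[0.44899722 0.16596567 0.052     ] [-0.18000735 -0.00367667]
time_s: 27.23
tcp_pos: [0.4042, 0.1254, 0.0546]
eef_rot: [[0.713, 0.007, 0.702], [-0.702, 0.008, 0.713], [-0.001, -1.0, 0.011]]
force: [0.0, -0.2, 0.9]
grip_width: 0.001
t 27.23 tcp [0.4042 0.1254 0.0546] az 45.4 travel [-0.0003 -0.001   0.0354] rot [-0.6  0.1 -0. ] rows 1.0 grip 0.1 f [ 0.  -0.2  0.9]
[-0.24035258 -0.00043557]
```

```bash
python3 -m crank '{"claw":[0,0,0,0,0,0,0,0],"travel":[[0.002,0,0.01],[0.003,0,0.022],[0.003,0,0.036],[0.003,0,0.05],[0.003,0,0.066],[0.003,0,0.084],[0.003,0,0.102],[0.003,0,0.12]],"rotation":[[0,0,0],[0,0,0],[0,0,0],[0,0,0],[0,0,0],[0,0,0],[0,0,0],[0,0,0]]}';python3 -c "
from h import *
s=r.snapshot('wrist'); cv2.imwrite('pics/w21.png',s['pixels'])
s=r.snapshot('scene'); cv2.imwrite('pics/s21.png',s['pixels'])
x,y=from_unit(-.05,0);go(x,y,.056,45.3); print(to_unit(r.get_obs()['tcp_pos']))"
```

```text
time_s: 27.9
tcp_pos: [0.4921, 0.2101, 0.0568]
eef_rot: [[0.713, 0.007, 0.701], [-0.701, 0.008, 0.713], [-0.0, -1.0, 0.011]]
force: [-0.9, -3.2, -2.2]
grip_width: 0.001
t 28.0 tcp [0.4947 0.2116 0.0574] az 45.5 travel [-0.0038  0.0025  0.0654] rot [-0.9  0.2  0.1] rows 2.0 grip -0.2 f [ 1.  -0.4 -0.3]
[-0.11545826 -0.00405236]
```

View pics/w21.png

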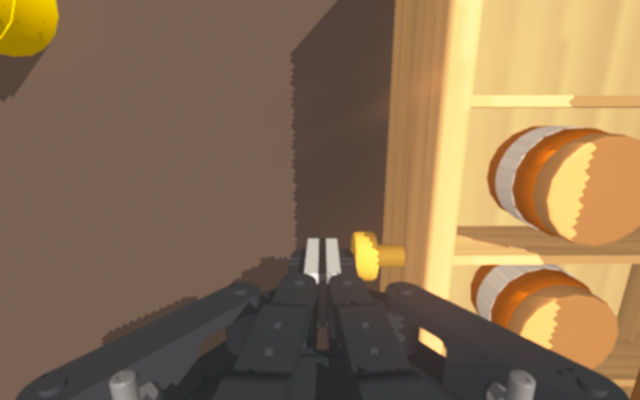

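View pics/s21.png

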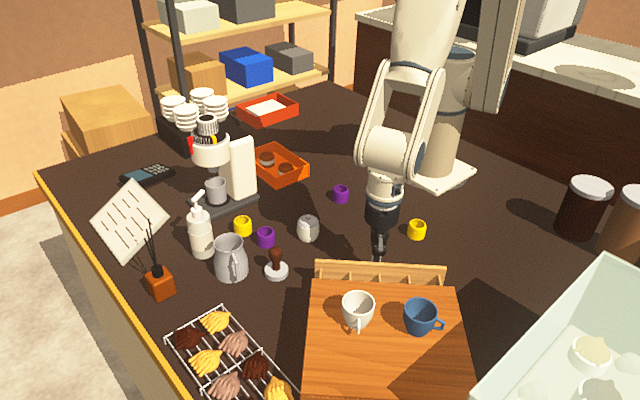

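The drawer follows the push and the jars stay upright; the finger is on the knob at (365,255). I'll push on slowly and watch the force.

```bash
python3 -m crank '{"claw":[0,0,0,0,0,0,0,0],"travel":[[0,0,0.005],[0,0,0.012],[0,0,0.02],[0,0,0.028],[0,0,0.036],[0,0,0.043],[0,0,0.049],[0,0,0.054]],"rotation":[[0,0,0],[0,0,0],[0,0,0],[0,0,0],[0,0,0],[0,0,0],[0,0,0],[0,0,0]]}';python3 -c "
from h import *
x,y=from_unit(-.05,0);go(x,y,.056,45.3); print(to_unit(r.get_obs()['tcp_pos']))"
```

```text
time_s: 28.67
tcp_pos: [0.533, 0.2505, 0.0582]
eef_rot: [[0.714, 0.013, 0.701], [-0.701, 0.01, 0.713], [0.002, -1.0, 0.016]]
force: [-0.9, -2.2, 0.0]
grip_width: -0.0
t 28.67 tcp [0.533  0.2505 0.0582] az 45.5 travel [-0.0039  0.0024  0.0108] rot [-0.9  0.2  0.1] rows 1.0 grip -0.0 f [-0.9 -2.2  0. ]
[-0.06081963 -0.00390082]
```

```bash
python3 -m crank '{"claw":[0,0,0,0,0,0],"travel":[[0,0,0.002],[0,0,0.005],[0,0,0.007],[0,0,0.01],[0,0,0.012],[0,0,0.014]],"rotation":[[0,0,0],[0,0,0],[0,0,0],[0,0,0],[0,0,0],[0,0,0]]}';python3 -c "
from h import *
x,y=from_unit(-.05,0);go(x,y,.056,45.3); print(to_unit(r.get_obs()['tcp_pos']))
s=r.snapshot('wrist'); cv2.imwrite('pics/w22.png',s['pixels'])"
```

```text
time_s: 29.17
tcp_pos: [0.5433, 0.2609, 0.0585]
eef_rot: [[0.713, 0.014, 0.701], [-0.701, 0.011, 0.713], [0.002, -1.0, 0.017]]
force: [0.0, 0.1, -0.1]
grip_width: 0.001
t 29.17 tcp [0.5433 0.2609 0.0585] az 45.5 travel [-0.0039  0.0024 -0.0038] rot [-1.   0.2  0.1] rows 1.0 grip 0.1 f [ 0.   0.1 -0.1]
[-0.04622136 -0.00389593]
```

View pics/w22.png

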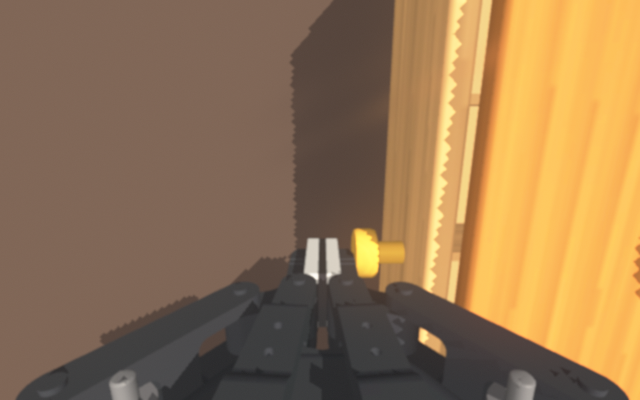

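```bash
python3 -m crank '{"claw":[0,0,0,0,0,0],"travel":[[0,0,0.002],[0,0,0.004],[0,0,0.006],[0,0,0.008],[0,0,0.01],[0,0,0.01]],"rotation":[[0,0,0],[0,0,0],[0,0,0],[0,0,0],[0,0,0],[0,0,0]]}';python3 -c "
from h import *
x,y=from_unit(-.05,0);go(x,y,.056,45.3); print(to_unit(r.get_obs()['tcp_pos']))
s=r.snapshot('wrist'); p=plane(s,355,250,.056); print(to_unit(p))"
```

```text
time_s: 29.72
tcp_pos: [0.5439, 0.2619, 0.0582]
eef_rot: [[0.714, -0.002, 0.7], [-0.7, -0.0, 0.714], [-0.001, -1.0, -0.001]]
force: [-19.3, -29.3, 27.2]
grip_width: 0.001
t 29.72 tcp [0.5439 0.2619 0.0582] az 45.6 travel [-0.0037  0.0022 -0.0049] rot [ 0.1  0.3 -0.1] rows 1.0 grip 0.1 f [-19.3 -29.3  27.2]
[-0.04505048 -0.00364525]
[-0.03010152  0.00402521]
```

```bash
python3 -m crank '{"claw":[0,0,0,0,0,0],"travel":[[0,0,-0.005],[0,0,-0.012],[0,0,-0.025],[0,0,-0.045],[0,-0.02,-0.07],[0,-0.045,-0.09]],"rotation":[[0,0,0],[0,0,0],[0,0,0],[0,0,0],[0,0,0],[0,0,0]]}';python3 -c "
from h import *
x,y=from_unit(-.2,0);go(x,y,.2,45.3)
s=r.snapshot('wrist'); cv2.imwrite('pics/w23.png',s['pixels'])
s=r.snapshot('scene'); cv2.imwrite('pics/s23.png',s['pixels'])
s=r.snapshot('top'); cv2.imwrite('pics/t23.png',cv2.resize(s['pixels'][80:290,140:480],None,fx=2.3,fy=2.3))"
```

```text
time_s: 30.27
tcp_pos: [0.4788, 0.1968, 0.1019]
eef_rot: [[0.714, -0.005, 0.7], [-0.7, -0.001, 0.714], [-0.003, -1.0, -0.004]]
force: [-0.3, -0.1, 0.1]
grip_width: -0.004
t 30.27 tcp [0.4788 0.1968 0.1019] az 45.6 travel [-0.0038 -0.0978 -0.0633] rot [ 0.2  0.3 -0.2] rows 3.0 grip -0.3 f [-0.3 -0.1  0.1]
```

View pics/w23.png

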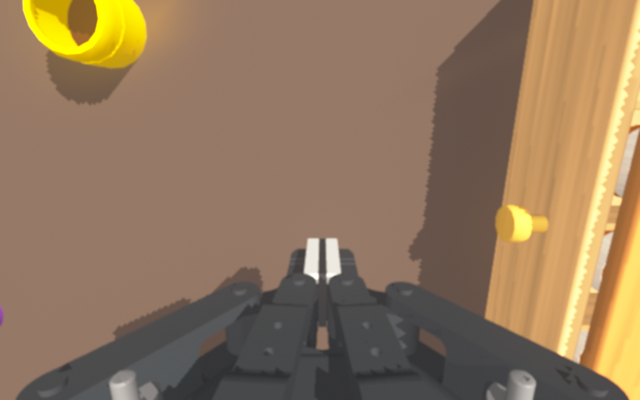

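View pics/s23.png

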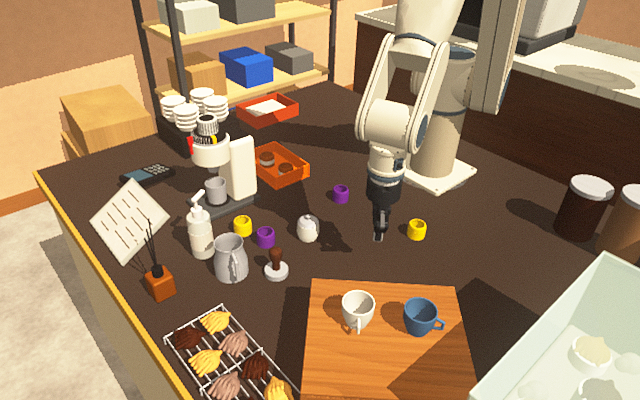

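View pics/t23.png

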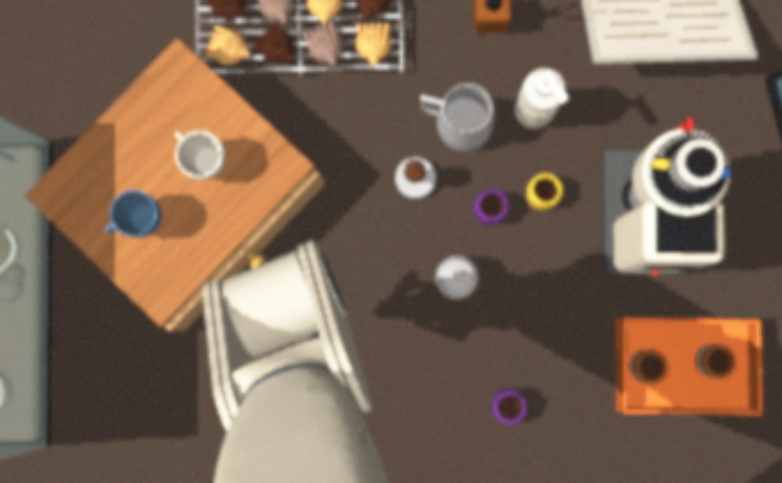

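```bash
python3 -c "
from h import *
s=r.snapshot('wrist')
for n,u,v,z in [('knob',500,224,.052),('panelF',530,5,.083),('panelB',603,122,.083),('board',636,120,.095),('boardB',636,120,.085)]: print(n,to_unit(plane(s,u,v,z)))
C=cloud(s); H=C[...,2]
for v in (60,120,150):
    print([(u,*(to_unit(C[v,u])*1000).round(0),round(float(H[v,u]),3)) for u in range(500,640,8)])
cv2.imwrite('pics/w23z.png',cv2.resize(s['pixels'][40:260,440:640],None,fx=2.7,fy=2.7))
"
```

```text
knob [-0.0284168  -0.00281422]
panelF [-0.04829771  0.10357995]
panelB [-0.00728179  0.05684836]
board [-0.00392709  0.05805954]
boardB [0.00550334 0.05781478]
[(500, np.float64(-16.0), np.float64(94.0), 0.001), (508, np.float64(-10.0), np.float64(94.0), 0.0), (516, np.float64(-10.0), np.float64(93.0), 0.01), (524, np.float64(-10.0), np.float64(92.0), 0.018), (532, np.float64(-9.0), np.float64(91.0), 0.025), (540, np.float64(-10.0), np.float64(90.0), 0.034), (548, np.float64(-10.0), np.float64(88.0), 0.042), (556, np.float64(-10.0), np.float64(88.0), 0.048), (564, np.float64(-10.0), np.float64(87.0), 0.054), (572, np.float64(-9.0), np.float64(86.0), 0.059), (580, np.float64(-10.0), np.float64(85.0), 0.065), (588, np.float64(-10.0), np.float64(84.0), 0.07), (596, np.float64(-10.0), np.float64(84.0), 0.075), (604, np.float64(-10.0), np.float64(83.0), 0.079), (612, np.float64(-10.0), np.float64(83.0), 0.083), (620, np.float64(-6.0), np.float64(83.0), 0.083), (628, np.float64(-3.0), np.float64(83.0), 0.084), (636, np.float64(58.0), np.float64(92.0), 0.019)]
[(500, np.float64(-10.0), np.f
[... 1088 characters left out ...]
2, np.float64(-10.0), np.float64(39.0), 0.041), (540, np.float64(-9.0), np.float64(40.0), 0.047), (548, np.float64(-10.0), np.float64(41.0), 0.054), (556, np.float64(-10.0), np.float64(42.0), 0.061), (564, np.float64(-10.0), np.float64(42.0), 0.066), (572, np.float64(-10.0), np.float64(43.0), 0.072), (580, np.float64(-9.0), np.float64(43.0), 0.076), (588, np.float64(-10.0), np.float64(44.0), 0.082), (596, np.float64(-7.0), np.float64(44.0), 0.082), (604, np.float64(-4.0), np.float64(44.0), 0.083), (612, np.float64(40.0), np.float64(39.0), 0.038), (620, np.float64(1.0), np.float64(45.0), 0.086), (628, np.float64(-0.0), np.float64(45.0), 0.091), (636, np.float64(1.0), np.float64(46.0), 0.094)]
```

View pics/w23z.png

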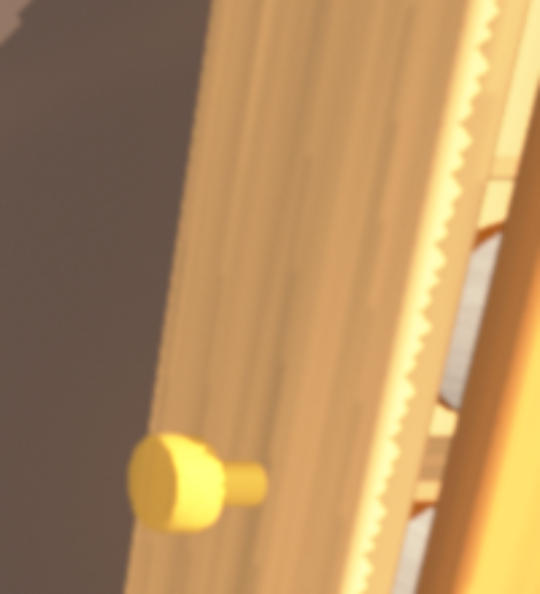

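The drawer is home: the panel front is at -10 mm, its back is flush with the unit edge, and the push met a hard stop. Next is the grinder; rise first.

```bash
python3 -m crank '{"claw":[0.08,0.08,0.08,0.08,0.08,0.08,0.08,0.08],"travel":[[0,-0.02,0],[0,-0.055,0],[0,-0.095,0],[0,-0.13,-0.005],[0.01,-0.165,-0.01],[0.025,-0.2,-0.015],[0.04,-0.235,-0.02],[0.06,-0.265,-0.03]],"rotation":[[0,2,0],[0,8,0],[0,15,0],[0,22,0],[0,29,0],[0,36,0],[0,43,0],[0,50,0]]}';python3 -c "
from h import *
print(r.get_obs()['joint_pos'].round(1))
go(.56,-.24,.38,-30)"
```

```text
time_s: 31.13
tcp_pos: [0.505, 0.1354, 0.3712]
eef_rot: [[-0.082, 0.004, 0.997], [-0.997, 0.003, -0.082], [-0.003, -1.0, 0.004]]
force: [0.4, 0.8, -0.5]
grip_width: 0.935
[13.6  8.  98.5  0.1 73.3 18.3]
t 31.13 tcp [0.505  0.1354 0.3712] az -4.7 travel [ 0.3696 -0.0097  0.0856] rot [-0.2 25.3 -0.2] rows 10.0 grip 79.8 f [ 0.4  0.8 -0.5]
```

```bash
python3 -m crank '{"claw":[0.08,0.08,0.08,0.08,0.08,0.08,0.08,0.08],"travel":[[0.03,-0.005,0.01],[0.07,-0.01,0.02],[0.11,-0.01,0.03],[0.15,-0.01,0.04],[0.19,-0.01,0.05],[0.23,-0.01,0.06],[0.268,-0.01,0.07],[0.305,-0.01,0.08]],"rotation":[[0,2,0],[0,5,0],[0,9,0],[0,13,0],[0,17,0],[0,20,0],[0,23,0],[0,25,0]]}';python3 -c "
from h import *
print(r.get_obs()['joint_pos'].round(1))
go(.635,-.27,.38,-30)"
```

```text
time_s: 31.8
tcp_pos: [0.5611, -0.1772, 0.3798]
eef_rot: [[-0.497, 0.005, 0.868], [-0.868, 0.003, -0.497], [-0.005, -1.0, 0.003]]
force: [1.8, 0.5, 0.8]
grip_width: 0.935
[-18.8  13.9  90.1   0.3  75.8  11. ]
t 31.8 tcp [ 0.5611 -0.1772  0.3798] az -29.8 travel [ 0.0438 -0.0002  0.1103] rot [-0.2  0.2 -0.3] rows 3.0 grip 79.8 f [1.8 0.5 0.8]
```

```bash
python3 -m crank '{"claw":[0.08,0.08,0.08,0.08,0.08],"travel":[[0.01,0,0.02],[0.022,0,0.05],[0.034,0,0.085],[0.044,0,0.11],[0.044,0,0.11]],"rotation":[[0,0,0],[0,0,0],[0,0,0],[0,0,0],[0,0,0]]}';python3 -c "
from h import *
print(r.get_obs()['joint_pos'].round(1))
s=r.snapshot('wrist'); cv2.imwrite('pics/w24.png',s['pixels'])
go(.635,-.27,.38,-30)"
```

```text
time_s: 32.22
tcp_pos: [0.638, -0.2737, 0.3775]
eef_rot: [[-0.499, 0.006, 0.867], [-0.867, 0.002, -0.499], [-0.005, -1.0, 0.004]]
force: [-0.7, 0.8, 0.0]
grip_width: 0.939
[-24.3  24.   76.2   0.2  79.6   5.6]
t 32.27 tcp [ 0.6366 -0.2717  0.3775] az -29.9 travel [-0.0007 -0.0025 -0.0023] rot [-0.1  0.1 -0.3] rows 1.0 grip 79.9 f [0.2 0.9 0.1]
```

View pics/w24.png

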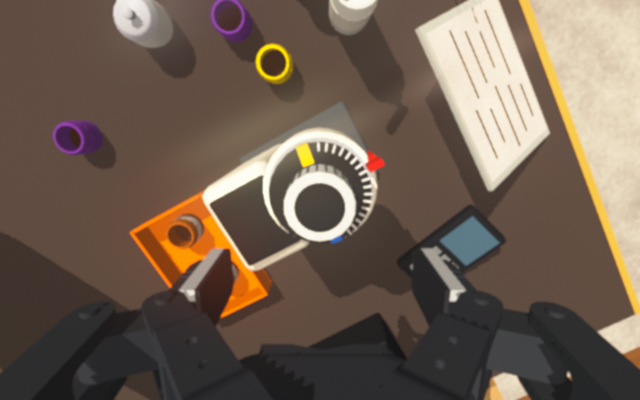

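```bash
cat > g.py <<'E'
from h import *
np.set_printoptions(precision=4,suppress=True)
def wheel(s,box=(230,420,110,270)):
    im=s["pixels"]; hsv=cv2.cvtColor(im,cv2.COLOR_BGR2HSV); h,sa,va=cv2.split(hsv); C=cloud(s); H=C[...,2]
    x0,x1,y0,y1=box; M=np.zeros(h.shape,bool); M[y0:y1,x0:x1]=1
    out={}
    hub=M&(H>.262)
    b=max(blobs(hub,20),key=lambda b:b.sum()); v,u=np.nonzero(b)
    cn=max(cv2.findContours(b.astype(np.uint8),0,1)[0],key=len); (eu,ev),ax,an=cv2.fitEllipse(cn)
    ax_=plane(s,eu,ev,.276); out["hubpx"]=(eu,ev,ax)
    out["axis"]=ax_
    def col(m,z,n):
        bs=blobs(m&M,3)
        for b in bs:
            v,u=np.nonzero(b); p=plane(s,u.mean(),v.mean(),z); d=p[:2]-ax_[:2]
            print(n,b.sum(),u.mean().round(1),v.mean().round(1),p.round(4),"r",np.hypot(*d).round(4),"ang",np.degrees(np.arctan2(d[1],d[0])).round(1),"H",np.median(H[b]).round(3),C[b].mean(0).round(4))
    print(out)
    col((h>100)&(h<130)&(sa>140)&(va>50),.232,"blue"); col(((h<7)|(h>173))&(sa>170)&(va>130),.232,"red"); col((h>22)&(h<33)&(sa>170)&(va>150),.232,"yel")
E
python3 -c "
from g import *
s=r.snapshot('wrist'); wheel(s); im=s['pixels']; cv2.imwrite('pics/w24z.png',cv2.resize(im[110:270,240:400],None,fx=3.6,fy=3.6,interpolation=cv2.INTER_CUBIC)); print(r.get_obs()['tcp_pos'])"
```

```text
{'hubpx': (322.0948486328125, 206.1731414794922, (71.54329681396484, 71.84612274169922)), 'axis': array([ 0.6379, -0.2723,  0.276 ])}
blue 33 339.4 240.8 [ 0.6289 -0.3193  0.232 ] r 0.0479 ang -100.8 H 0.238 [ 0.6299 -0.3168  0.2384]
red 221 377.1 162.9 [ 0.691  -0.2736  0.232 ] r 0.0531 ang -1.4 H 0.234 [ 0.6926 -0.2773  0.2138]
yel 249 307.8 156.3 [ 0.643  -0.2394  0.232 ] r 0.0332 ang 81.2 H 0.238 [ 0.6438 -0.2387  0.2406]
[ 0.6357 -0.2704  0.3778]
```

View pics/w24z.png

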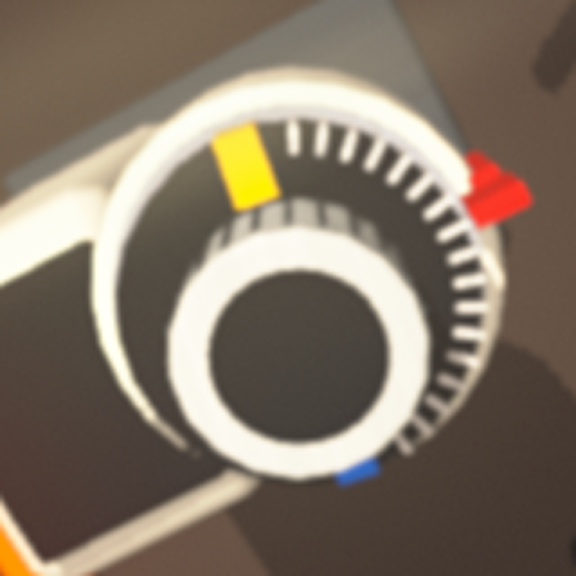

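```bash
python3 -c "
from g import *
ax=np.array([.638,-.272])
for n,box in (('wrist',(340,420,130,200)),('top',(425,460,120,150))):
    s=r.snapshot(n); im=s['pixels']; h,sa,va=cv2.split(cv2.cvtColor(im,cv2.COLOR_BGR2HSV)); C=cloud(s);H=C[...,2]
    M=np.zeros(h.shape,bool);M[box[2]:box[3],box[0]:box[1]]=1
    m=M&((h<9)|(h>171))&(sa>150)&(va>110)
    P=C[m]; d=P[:,:2]-ax; rr=np.hypot(*d.T); an=np.degrees(np.arctan2(d[:,1],d[:,0]))
    for lo,hi in ((.19,.215),(.215,.228),(.228,.245)):
        k=(P[:,2]>lo)&(P[:,2]<hi); 
        if k.sum(): print(n,lo,k.sum(),'r',np.percentile(rr[k],[0,50,100]).round(4),'ang',np.percentile(an[k],[0,10,50,90,100]).round(1))
    bl=np.zeros(h.shape,bool)
"
```

```text
wrist 0.19 17 r [0.0528 0.0545 0.0562] ang [1.6 1.7 1.9 2.2 2.3]
wrist 0.215 57 r [0.0471 0.0534 0.0581] ang [-1.7 -1.4 -0.8  2.   2.2]
wrist 0.228 143 r [0.0455 0.0521 0.0584] ang [-7.8 -6.5 -3.3 -1.1 -0.9]
top 0.215 5 r [0.0525 0.0553 0.0566] ang [-1.3 -1.  -0.2  2.3  2.7]
top 0.228 11 r [0.0465 0.0514 0.0575] ang [-6.  -4.7 -1.9  0.3  0.9]
```

```bash
python3 -c "
from h import *
go(.638,-.272,.260,-30)"
```

```text
t 32.42 tcp [ 0.6348 -0.2692  0.3789] az -29.8 travel [0.0015 0.1189 0.004 ] rot [-0.1  0.2 -0.3] rows 3.0 grip 80.0 f [-0.3  0.4 -0.4]
```

```bash
python3 -m crank '{"claw":[0.08,0.08,0.08,0.08,0.08,0.08,0.08],"travel":[[0.0,0.015,0.002],[0.001,0.04,0.004],[0.001,0.065,0.004],[0.001,0.09,0.004],[0.001,0.107,0.004],[0.001,0.118,0.004],[0.001,0.118,0.004]],"rotation":[[0,0,0],[0,0,0],[0,0,0],[0,0,0],[0,0,0],[0,0,0],[0,0,0]]}';python3 -c "
from h import *
go(.638,-.272,.260,-30)"
```

```text
time_s: 33.0
tcp_pos: [0.637, -0.2701, 0.2584]
eef_rot: [[-0.496, 0.0, 0.868], [-0.868, 0.006, -0.496], [-0.005, -1.0, -0.003]]
force: [-1.1, 0.1, -0.4]
grip_width: 0.936
t 33.0 tcp [ 0.637  -0.2701  0.2584] az -29.7 travel [ 0.0012 -0.0016  0.0018] rot [ 0.2  0.3 -0.3] rows 1.0 grip 80.0 f [-1.1  0.1 -0.4]
```

```bash
python3 -m crank '{"claw":[0.08,0.03,0.03,0.03,0.03,0.03,0.03,0.03],"travel":[[0.001,-0.001,0.002],[0.001,-0.001,0.002],[0.001,-0.001,0.002],[0.001,-0.001,0.002],[0.001,-0.001,0.002],[0.001,-0.001,0.002],[0.001,-0.001,0.002],[0.001,-0.001,0.002]],"rotation":[[0,0,0],[0,0,0],[0,0,0],[0,0,0],[0,0,0],[0,0,0],[0,0,0],[0,0,0]]}' 40;python3 -c "
from h import *
go(.638,-.272,.260,-30); print(r.get_obs()['wrist_torque'])
s=r.snapshot('wrist'); cv2.imwrite('pics/w25.png',s['pixels'])"
```

```text
time_s: 33.67
tcp_pos: [0.6377, -0.2714, 0.2615]
eef_rot: [[-0.496, -0.0, 0.868], [-0.868, 0.006, -0.496], [-0.006, -1.0, -0.003]]
force: [-5.9, 3.9, 7.2]
grip_width: 0.621
t 33.67 tcp [ 0.6377 -0.2714  0.2615] az -29.7 travel [0.0004 0.0015 0.0006] rot [ 0.2  0.3 -0.3] rows 1.0 grip 53.0 f [-5.9  3.9  7.2]
[0.68344858 0.96434787 0.0024393 ]
```

View pics/w25.png

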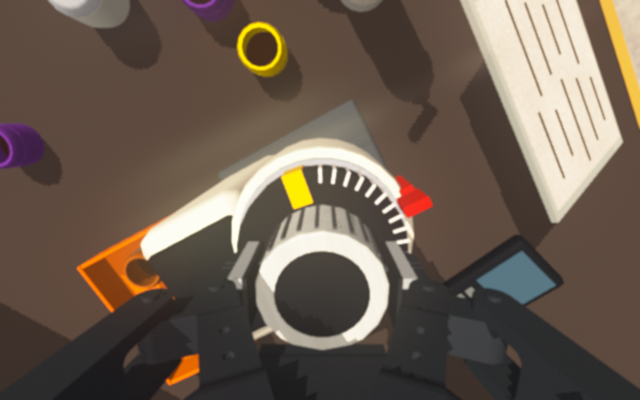

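Gripped at 53 mm. I'll turn it anticlockwise, which is negative about tool y.

```bash
python3 -m crank '{"claw":[0.03,0.03,0.03,0.03,0.03,0.03,0.03,0.03],"travel":[[0,0,0],[0,0,0],[0,0,0],[0,0,0],[0,0,0],[0,0,0],[0,0,0],[0,0,0]],"rotation":[[0,-4,0],[0,-10,0],[0,-16,0],[0,-22,0],[0,-28,0],[0,-34,0],[0,-40,0],[0,-45,0]]}';python3 -c "
from h import *
go(.638,-.272,.260,15); print(r.get_obs()['wrist_torque'], r.get_obs()['joint_pos'].round(1))"
```

```text
time_s: 34.38
tcp_pos: [0.6352, -0.271, 0.2616]
eef_rot: [[0.268, -0.006, 0.963], [-0.963, 0.008, 0.268], [-0.009, -1.0, -0.003]]
force: [-9.9, 1.6, 1.0]
grip_width: 0.617
t 34.38 tcp [ 0.6352 -0.271   0.2616] az 15.5 travel [0.0017 0.0016 0.0024] rot [ 0.2  0.5 -0.5] rows 1.0 grip 52.7 f [-9.9  1.6  1. ]
[ 0.12149587  1.66214955 -0.13736907] [-24.2  29.1  83.2   0.3  68.2 -39.9]
```

```bash
python3 -m crank '{"claw":[0.03,0.03,0.03,0.03,0.03,0.03,0.03,0.03],"travel":[[0,0,0],[0,0,0],[0,0,0],[0,0,0],[0,0,0],[0,0,0],[0,0,0],[0,0,0]],"rotation":[[0,-4,0],[0,-10,0],[0,-16,0],[0,-22,0],[0,-28,0],[0,-34,0],[0,-40,0],[0,-45,0]]}';python3 -c "
from g import *
go(.638,-.272,.260,15); print(r.get_obs()['wrist_torque'], r.get_obs()['joint_pos'].round(1))
s=r.snapshot('wrist'); cv2.imwrite('pics/w26.png',s['pixels'])
s=r.snapshot('scene');cv2.imwrite('pics/s26.png',cv2.resize(s['pixels'][100:220,160:270],None,fx=5,fy=5,interpolation=cv2.INTER_CUBIC))"
```

```text
time_s: 35.05
tcp_pos: [0.6332, -0.2725, 0.2616]
eef_rot: [[0.873, -0.01, 0.488], [-0.488, 0.006, 0.873], [-0.011, -1.0, 0.0]]
force: [-7.7, -5.5, -2.1]
grip_width: 0.617
t 35.05 tcp [ 0.6332 -0.2725  0.2616] az 60.8 travel [0.004  0.0016 0.0028] rot [ 0.2 45.8 -0.6] rows 1.0 grip 52.7 f [-7.7 -5.5 -2.1]
[-1.4208  1.4147 -0.1813] [-24.3  29.   83.3   0.1  68.3 -85.1]
```

View pics/w26.png

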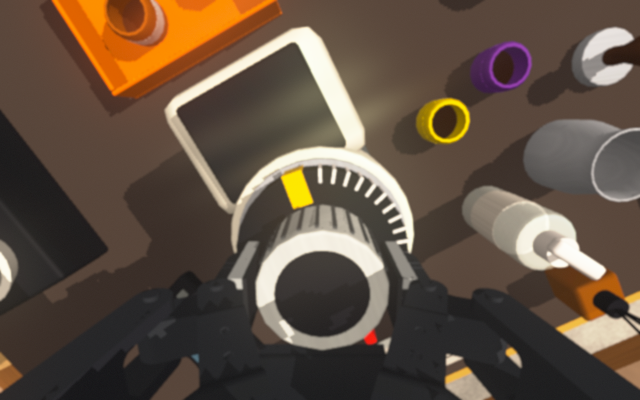

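View pics/s26.png

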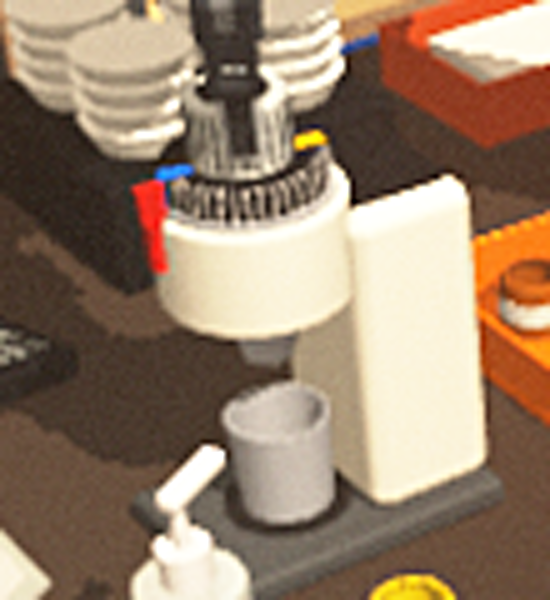

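```bash
python3 -m crank '{"claw":[0.08,0.08,0.08,0.08,0.08,0.08,0.08,0.08],"travel":[[0,0,0],[0,0,0],[0,0,0],[0,0,0],[0,-0.02,0],[0,-0.05,0],[0,-0.085,0],[0,-0.12,0]],"rotation":[[0,0,0],[0,0,0],[0,0,0],[0,0,0],[0,0,0],[0,0,0],[0,0,0],[0,0,0]]}'; python3 -m crank '{"claw":[0.08,0.08,0.08,0.08,0.08,0.08,0.08,0.08],"travel":[[0,0,0],[0,0,0],[0,0,0],[0,0,0],[0,0,0],[0,0,0],[0,0,0],[0,0,0]],"rotation":[[0,7,0],[0,14,0],[0,21,0],[0,28,0],[0,35,0],[0,42,0],[0,49,0],[0,56,0]]}';python3 -m crank '{"claw":[0.08,0.08,0.08,0.08,0.08,0.08,0.08,0.08],"travel":[[0,0,0],[0,0,0],[0,0,0],[0,0,0],[0,0,0],[0,0,0],[0,0,0],[0,0,0]],"rotation":[[0,7,0],[0,14,0],[0,21,0],[0,28,0],[0,35,0],[0,42,0],[0,49,0],[0,56,0]]}'; python3 -c "
from g import *
go(.638,-.272,.38,-90)"
```

```text
time_s: 35.82
tcp_pos: [0.6343, -0.2728, 0.3829]
eef_rot: [[0.872, -0.01, 0.489], [-0.489, 0.006, 0.872], [-0.012, -1.0, 0.0]]
force: [0.8, -0.6, 0.2]
grip_width: 0.935
time_s: 36.48
tcp_pos: [0.6346, -0.2725, 0.3833]
eef_rot: [[0.077, -0.009, 0.997], [-0.997, 0.006, 0.077], [-0.007, -1.0, -0.009]]
force: [-0.8, -0.6, -0.4]
grip_width: 0.94
time_s: 37.15
tcp_pos: [0.6349, -0.2722, 0.3838]
eef_rot: [[-0.787, -0.008, 0.616], [-0.616, 0.006, -0.787], [0.003, -1.0, -0.01]]
force: [0.1, 0.0, 0.4]
grip_width: 0.935
t 37.15 tcp [ 0.6349 -0.2722  0.3838] az -51.9 travel [-0.0026  0.0037  0.0017] rot [ 0.5 38.1  0.3] rows 1.0 grip 79.9 f [0.1 0.  0.4]
```

```bash
python3 -m crank '{"claw":[0.08,0.08,0.08,0.08,0.08,0.08,0.08],"travel":[[0,0,0],[0,0,0],[0,0,0],[0,0,0],[0,0,0],[0,0,0],[0,0,0]],"rotation":[[0,7,0],[0,14,0],[0,21,0],[0,28,0],[0,34,0],[0,38,0],[0,38,0]]}'; python3 -c "
from g import *
go(.638,-.272,.38,-90)
s=r.snapshot('wrist'); wheel(s); im=s['pixels']; cv2.imwrite('pics/w27.png',im); cv2.imwrite('pics/w27z.png',cv2.resize(im[100:280,230:420],None,fx=3.3,fy=3.3,interpolation=cv2.INTER_CUBIC))"
```

```text
time_s: 37.73
tcp_pos: [0.6352, -0.272, 0.3841]
eef_rot: [[-1.0, -0.008, -0.001], [0.001, 0.006, -1.0], [0.008, -1.0, -0.006]]
force: [-0.1, 0.5, -0.6]
grip_width: 0.935
t 37.73 tcp [ 0.6352 -0.272   0.3841] az -90.1 travel [-0.0028  0.0041  0.    ] rot [ 0.3 -0.1  0.4] rows 1.0 grip 79.8 f [-0.1  0.5 -0.6]
{'hubpx': (325.2342529296875, 198.04669189453125, (70.16900634765625, 70.22576141357422)), 'axis': array([ 0.6392, -0.274 ,  0.276 ])}
blue 260 333.1 147.4 [ 0.672  -0.2808  0.232 ] r 0.0335 ang -11.8 H 0.238 [ 0.6728 -0.2806  0.2394]
red 102 326.6 123.5 [ 0.6919 -0.2753  0.232 ] r 0.0527 ang -1.4 H 0.238 [ 0.692  -0.2752  0.2342]
yel 170 236.2 149.4 [ 0.6704 -0.1977  0.232 ] r 0.0824 ang 67.8 H 0.036 [ 0.6464 -0.1448  0.0357]
yel 39 316.9 234.4 [ 0.5924 -0.2665  0.232 ] r 0.0475 ang 170.9 H 0.239 [ 0.595  -0.2666  0.2385]
```

View pics/w27z.png

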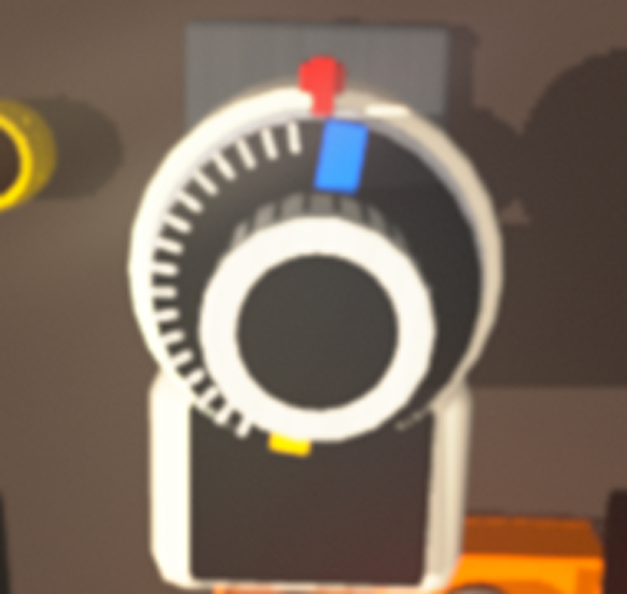

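```bash
cat >> g.py <<'E'
def meas(s,hp,bbox):
    im=s["pixels"]; h,sa,va=cv2.split(cv2.cvtColor(im,cv2.COLOR_BGR2HSV)); C=cloud(s);H=C[...,2]
    a=plane(s,*hp,.276)[:2]; M=np.zeros(h.shape,bool); M[bbox[2]:bbox[3],bbox[0]:bbox[1]]=1
    A={}
    for n,m in (("blue",(h>100)&(h<130)&(sa>140)&(va>60)),("red",((h<7)|(h>173))&(sa>150)&(va>110))):
        b=max(blobs(m&M&(H>.231)&(H<.247),3),key=lambda b:b.sum()); v,u=np.nonzero(b)
        P=np.array([plane(s,x,y,.238)[:2] for x,y in zip(u,v)])-a
        an=np.degrees(np.arctan2(P[:,1],P[:,0])); print(n,len(u),"ang mean",an.mean().round(2),np.percentile(an,[2,50,98]).round(1),"r",np.hypot(*P.T).mean().round(4)); A[n]=an.mean()
    print("axis",a,"turn",(A["red"]-A["blue"]).round(2))
def hubc(s,bbox):
    im=s["pixels"]; g=cv2.cvtColor(im,cv2.COLOR_BGR2GRAY); hsv=cv2.cvtColor(im,cv2.COLOR_BGR2HSV); H=cloud(s)[...,2]
    M=np.zeros(g.shape,bool); M[bbox[2]:bbox[3],bbox[0]:bbox[1]]=1
    m=(M&(H>.271)).astype(np.uint8)
    c=max(cv2.findContours(m,cv2.RETR_EXTERNAL,cv2.CHAIN_APPROX_NONE)[0],key=len); e=cv2.fitEllipse(c); print("hub",e); 
    w=(M&(g>190)&(H>.265)).astype(np.uint8); cs,hi=cv2.findContours(w,cv2.RETR_CCOMP,cv2.CHAIN_APPROX_NONE)
    for k,c in enumerate(cs):
        if len(c)>40: print("ring","in" if hi[0][k][3]>=0 else "out",cv2.fitEllipse(c))
E
python3 -c "
from g import *
s=r.snapshot('wrist'); hubc(s,(270,380,140,260)); meas(s,(326.2,199.7),(290,380,100,190)); meas(s,(325.2,198),(290,380,100,190))
s=r.snapshot('top'); hubc(s,(420,470,130,180)); "
```

```text
hub ((325.20220947265625, 198.8280487060547), (68.3301010131836, 69.876220703125), 86.06424713134766)
ring out ((325.301513671875, 199.17564392089844), (66.96188354492188, 69.39460754394531), 91.68745422363281)
ring in ((325.69842529296875, 200.19058227539062), (48.918582916259766, 50.741966247558594), 88.04312133789062)
blue 258 ang mean -9.58 [-18.4  -9.6  -0. ] r 0.0353
red 100 ang mean -0.97 [-3.9 -0.8  2. ] r 0.0535
axis [ 0.6379 -0.2747] turn 8.61
blue 258 ang mean -11.23 [-20.7 -11.2  -1.6] r 0.0342
red 100 ang mean -1.83 [-4.7 -1.7  1.2] r 0.0522
axis [ 0.6392 -0.274 ] turn 9.4
hub ((453.4068908691406, 151.22923278808594), (37.11345291137695, 57.293670654296875), 165.4916229248047)
ring out ((463.5137939453125, 168.39744567871094), (13.559525489807129, 37.96149826049805), 16.481292724609375)
ring out ((444.0568542480469, 150.79641723632812), (17.36195182800293, 18.708967208862305), 95.71625518798828)
```

```bash
python3 -c "
from h import *
go(.637,-.273,.261,-90)"
```

```text
t 37.88 tcp [ 0.635  -0.2721  0.3839] az -89.8 travel [-0.0029  0.1229  0.0016] rot [0.3 0.2 0.5] rows 3.0 grip 79.7 f [-0.7 -0.7 -0.7]
```

```bash
python3 -m crank '{"claw":[0.08,0.08,0.08,0.08,0.08,0.08,0.08],"travel":[[-0.002,0.015,0.001],[-0.003,0.04,0.001],[-0.003,0.065,0.001],[-0.003,0.09,0.001],[-0.003,0.11,0.001],[-0.003,0.121,0.001],[-0.003,0.121,0.001]],"rotation":[[0,0,0],[0,0,0.4],[0,0,0.5],[0,0,0.5],[0,0,0.5],[0,0,0.5],[0,0,0.5]]}';python3 -m crank '{"claw":[0.03,0.03,0.03,0.03,0.03,0.03,0.03],"travel":[[0,0,0],[0,0,0],[0,0,0],[0,0,0],[0,0,0],[0,0,0],[0,0,0]],"rotation":[[0,0,0],[0,0,0],[0,0,0],[0,0,0],[0,0,0],[0,0,0],[0,0,0]]}' 40;python3 -c "
from g import *
go(.637,-.273,.261,-81); s=r.snapshot('wrist');cv2.imwrite('pics/w28.png',s['pixels'])"
```

```text
time_s: 38.47
tcp_pos: [0.6359, -0.2718, 0.26]
eef_rot: [[-1.0, -0.004, 0.005], [-0.005, 0.008, -1.0], [0.004, -1.0, -0.008]]
force: [-0.3, -0.4, -0.5]
grip_width: 0.937
time_s: 39.05
tcp_pos: [0.6366, -0.274, 0.2622]
eef_rot: [[-1.0, -0.0, 0.005], [-0.005, 0.004, -1.0], [0.0, -1.0, -0.004]]
force: [-1.0, -6.5, -0.3]
grip_width: 0.619
t 39.05 tcp [ 0.6366 -0.274   0.2622] az -89.7 travel [-0.0004  0.0012 -0.001 ] rot [ 0.2 -8.7  0. ] rows 1.0 grip 52.9 f [-1.  -6.5 -0.3]
```

View pics/w28.png

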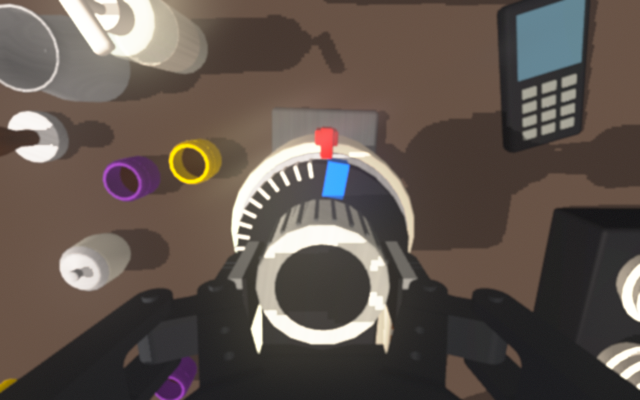

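The hub is centred in the jaws, and the blue mark at (336,180) lies just clockwise of the pointer at (326,145). I'll turn 9°.

```bash
python3 -m crank '{"claw":[0.03,0.03,0.03,0.03,0.03],"travel":[[0,0,0],[0,0,0],[0,0,0],[0,0,0],[0,0,0]],"rotation":[[0,-3,0],[0,-6,0],[0,-9,0],[0,-9,0],[0,-9,0]]}';python3 -c "
from g import *
go(.637,-.273,.261,-81); s=r.snapshot('wrist');cv2.imwrite('pics/w29.png',s['pixels'])"
python3 -m crank '{"claw":[0.08,0.08,0.08,0.08,0.08,0.08,0.08,0.08],"travel":[[0,0,0],[0,0,0],[0,0,0],[0,0,0],[0,-0.02,0],[0,-0.05,0],[0,-0.085,0],[0,-0.12,0]],"rotation":[[0,0,0],[0,0,0],[0,0,0],[0,0,0],[0,0,0],[0,0,0],[0,0,0],[0,0,0]]}';python3 -c "
from g import *
go(.637,-.273,.261,-81); s=r.snapshot('wrist');cv2.imwrite('pics/w30.png',s['pixels']);im=s['pixels']; cv2.imwrite('pics/w30z.png',cv2.resize(im[100:280,230:420],None,fx=3.3,fy=3.3,interpolation=cv2.INTER_CUBIC));hubc(s,(270,380,140,260)); meas(s,(325.4,199.3),(290,380,100,190))"
```

```text
time_s: 39.52
tcp_pos: [0.6366, -0.274, 0.2623]
eef_rot: [[-0.987, -0.0, 0.16], [-0.16, 0.004, -0.987], [-0.0, -1.0, -0.004]]
force: [0.8, -0.8, -7.5]
grip_width: 0.614
t 39.52 tcp [ 0.6366 -0.274   0.2623] az -80.8 travel [-0.0006  0.0013 -0.001 ] rot [ 0.2  0.2 -0. ] rows 1.0 grip 52.5 f [ 0.8 -0.8 -7.5]
time_s: 40.23
tcp_pos: [0.6364, -0.2743, 0.3837]
eef_rot: [[-0.987, -0.001, 0.159], [-0.159, 0.004, -0.987], [0.0, -1.0, -0.004]]
force: [0.7, -1.5, 0.3]
grip_width: 0.937
t 40.23 tcp [ 0.6364 -0.2743  0.3837] az -80.8 travel [-0.0009  0.1227 -0.0008] rot [0.2 0.2 0. ] rows 3.0 grip 80.0 f [ 0.7 -1.5  0.3]
hub ((321.77880859375, 201.4491424560547), (67.97235870361328, 70.09542083740234), 91.05514526367188)
ring out ((321.8478698730469, 201.84182739257812), (66.81558990478516, 69.3826904296875), 94.78911590576172)
ring in ((322.25628662109375, 202.7850341796875), (48.97993850708008, 50.67439651489258), 91.25022888183594)
blue 264 ang mean 2.46 [-7.2  2.4 13. ] r 0.0326
red 104 ang mean 0.78 [-2.4  0.8  3.8] r 0.0503
axis [ 0.6406 -0.2762] turn -1.68
```

View pics/w30z.png

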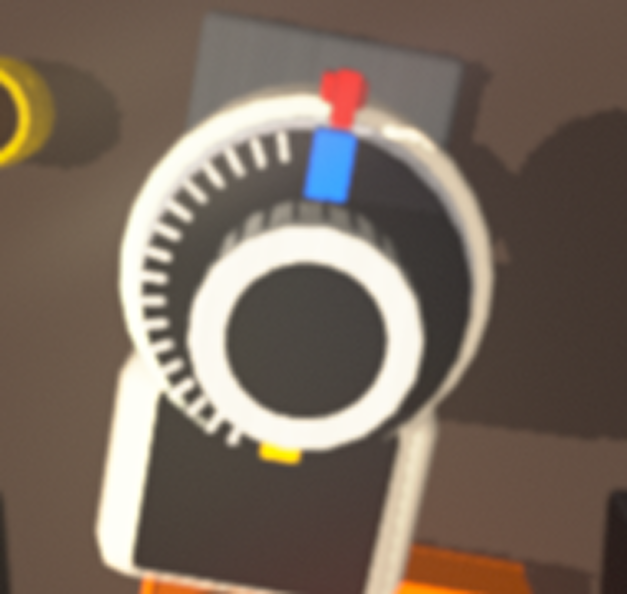

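```bash
python3 -c "
from g import *
s=r.snapshot('wrist'); meas(s,(321.9,202),(290,380,100,190))
s=r.snapshot('wrist'); meas(s,(322.2,202.7),(290,380,100,190))
M=(slice(120,160),slice(325,345))
im=s['pixels'];h,sa,va=cv2.split(cv2.cvtColor(im,cv2.COLOR_BGR2HSV))
B=(h>100)&(h<130)&(sa>140);R=((h<7)|(h>173))&(sa>150)
for v in range(118,165):
    b=np.nonzero(B[v,300:370])[0]; q=np.nonzero(R[v,300:370])[0]
    if len(b) or len(q): print(v,'B',(b.mean()+300).round(1) if len(b) else '-',len(b),'R',(q.mean()+300).round(1) if len(q) else '-',len(q))
"
```

```text
blue 247 ang mean 2.35 [-6.9  2.4 12.2] r 0.0339
red 99 ang mean 0.56 [-2.5  0.5  3.6] r 0.0515
axis [ 0.6394 -0.2761] turn -1.79
blue 252 ang mean 2.86 [-6.6  2.8 13. ] r 0.0335
red 101 ang mean 0.85 [-2.1  0.8  4.2] r 0.0511
axis [ 0.6398 -0.2764] turn -2.02
126 B - 0 R 330.5 2
127 B - 0 R 330.0 9
128 B - 0 R 330.0 11
129 B - 0 R 330.0 11
130 B - 0 R 329.5 12
131 B - 0 R 329.5 12
132 B - 0 R 329.5 12
133 B - 0 R 330.0 11
134 B - 0 R 330.5 10
135 B - 0 R 330.5 8
136 B - 0 R 331.0 7
137 B - 0 R 330.5 6
138 B - 0 R 330.0 5
139 B - 0 R 330.0 5
140 B - 0 R 330.0 5
141 B - 0 R 330.0 5
142 B - 0 R 330.5 2
144 B 325.5 6 R - 0
145 B 327.0 11 R - 0
146 B 327.5 12 R - 0
147 B 327.5 12 R - 0
148 B 327.5 12 R - 0
149 B 327.0 13 R - 0
150 B 327.0 13 R - 0
151 B 327.0 13 R - 0
152 B 327.0 13 R - 0
153 B 326.5 12 R - 0
154 B 326.0 13 R - 0
155 B 326.0 13 R - 0
156 B 326.0 13 R - 0
157 B 326.0 13 R - 0
158 B 326.0 13 R - 0
159 B 325.0 13 R - 0
160 B 325.0 13 R - 0
161 B 325.0 13 R - 0
162 B 325.0 13 R - 0
163 B 325.5 12 R - 0
164 B 327.5 6 R - 0
```

Overshot by about 1.5°, so I'll regrip and turn back slightly.

```bash
python3 -m crank '{"claw":[0.08,0.08,0.08,0.08,0.08,0.08,0.08],"travel":[[0,0.015,0],[0,0.04,0],[0,0.065,0],[0,0.09,0],[0,0.11,0],[0,0.121,0],[0,0.121,0]],"rotation":[[0,0,0],[0,0,0],[0,0,0],[0,0,0],[0,0,0],[0,0,0],[0,0,0]]}';python3 -m crank '{"claw":[0.03,0.03,0.03,0.03,0.03,0.03,0.03],"travel":[[0,0,0],[0,0,0],[0,0,0],[0,0,0],[0,0,0],[0,0,0],[0,0,0]],"rotation":[[0,0,0],[0,0,0],[0,0,0],[0,0,0],[0,0,0],[0,0,0],[0,0,0]]}' 40;python3 -m crank '{"claw":[0.03,0.03,0.03,0.03],"travel":[[0,0,0],[0,0,0],[0,0,0],[0,0,0]],"rotation":[[0,1,0],[0,1.5,0],[0,1.5,0],[0,1.5,0]]}'; python3 -m crank '{"claw":[0.08,0.08,0.08,0.08,0.08,0.08,0.08,0.08],"travel":[[0,0,0],[0,0,0],[0,0,0],[0,0,0],[0,-0.02,0],[0,-0.05,0],[0,-0.085,0],[0,-0.12,0]],"rotation":[[0,0,0],[0,0,0],[0,0,0],[0,0,0],[0,0,0],[0,0,0],[0,0,0],[0,0,0]]}';python3 -c "
from g import *
go(.637,-.273,.261,-90); s=r.snapshot('wrist');im=s['pixels']; cv2.imwrite('pics/w31z.png',cv2.resize(im[100:280,230:420],None,fx=3.3,fy=3.3,interpolation=cv2.INTER_CUBIC));hubc(s,(270,380,140,260)); meas(s,(322,202),(290,380,100,190))"
```

```text
time_s: 40.97
tcp_pos: [0.6372, -0.2743, 0.2623]
eef_rot: [[-0.987, 0.001, 0.159], [-0.159, 0.003, -0.987], [-0.002, -1.0, -0.002]]
force: [-0.9, -0.0, -0.8]
grip_width: 0.937
time_s: 41.55
tcp_pos: [0.6375, -0.274, 0.2635]
eef_rot: [[-0.987, 0.002, 0.16], [-0.16, 0.003, -0.987], [-0.003, -1.0, -0.003]]
force: [-2.4, 4.9, 6.4]
grip_width: 0.621
time_s: 41.88
tcp_pos: [0.6375, -0.274, 0.2635]
eef_rot: [[-0.991, 0.002, 0.133], [-0.133, 0.003, -0.991], [-0.003, -1.0, -0.003]]
force: [-1.8, 3.4, 0.5]
grip_width: 0.616
time_s: 42.55
tcp_pos: [0.6369, -0.2744, 0.3844]
eef_rot: [[-0.991, 0.001, 0.133], [-0.133, 0.003, -0.991], [-0.002, -1.0, -0.003]]
force: [0.5, -1.2, 0.7]
grip_width: 0.934
t 42.55 tcp [ 0.6369 -0.2744  0.3844] az -82.3 travel [-0.0001  0.1234 -0.001 ] rot [ 0.2  7.7 -0.1] rows 3.0 grip 79.7 f [ 0.5 -1.2  0.7]
hub ((321.4693298339844, 202.22625732421875), (67.79956817626953, 69.67220306396484), 94.49012756347656)
ring out ((321.55859375, 202.49147033691406), (66.7094497680664, 68.99320983886719), 91.57524108886719)
ring in ((321.9989318847656, 203.51930236816406), (48.86460494995117, 50.35018539428711), 91.03327178955078)
blue 266 ang mean -2.69 [-12.2  -2.7   6.4] r 0.0346
red 105 ang mean -1.59 [-4.5 -1.6  1.5] r 0.0523
axis [ 0.6387 -0.2741] turn 1.1
```

View pics/w31z.png

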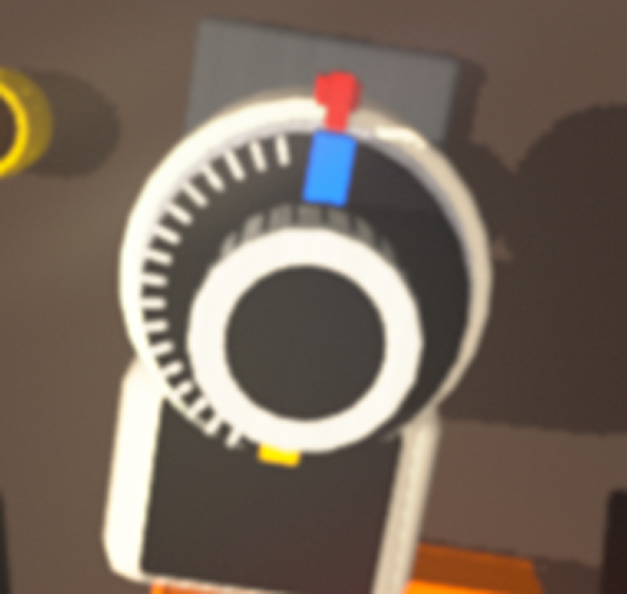

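```bash
python3 -c "
from g import *
for i in range(3):
    s=r.snapshot('wrist'); hubc(s,(270,380,140,260)); meas(s,(321.6,202.4),(290,380,100,190))"
```

```text
hub ((318.62872314453125, 203.62213134765625), (65.17736053466797, 66.90898132324219), 89.02880859375)
ring out ((318.7139892578125, 203.89056396484375), (64.25115203857422, 66.16600799560547), 92.9782943725586)
ring in ((319.0634460449219, 204.71144104003906), (47.004127502441406, 48.47313690185547), 87.44338989257812)
blue 248 ang mean 0.54 [-9.   0.5 10.4] r 0.0336
red 102 ang mean 0.37 [-2.7  0.3  3.5] r 0.0512
axis [ 0.6396 -0.276 ] turn -0.17
hub ((318.4278564453125, 204.65347290039062), (65.79710388183594, 67.80043029785156), 95.774658203125)
ring out ((318.48675537109375, 204.9910430908203), (64.53765106201172, 66.89466857910156), 91.60225677490234)
ring in ((318.8329772949219, 205.88897705078125), (47.53833770751953, 49.05442810058594), 89.92564392089844)
blue 251 ang mean 0.54 [-9.3  0.5 10.6] r 0.0326
red 100 ang mean 0.48 [-2.7  0.5  3.5] r 0.0504
axis [ 0.6406 -0.276 ] turn -0.06
hub ((319.5499267578125, 204.01963806152344), (66.76140594482422, 68.62969207763672), 87.67950439453125)
ring out ((319.6553955078125, 204.39596557617188), (65.55159759521484, 67.86034393310547), 96.62097930908203)
ring in ((320.02685546875, 205.29644775390625), (48.007808685302734, 49.927589416503906), 90.26150512695312)
blue 259 ang mean -0.9 [-10.9  -1.    8.7] r 0.0332
red 104 ang mean -0.52 [-3.6 -0.5  2.6] r 0.0507
axis [ 0.64   -0.2751] turn 0.38
```

```bash
python3 - <<'E'
from g import *
for i in range(5):
    s=r.snapshot('wrist'); H=cloud(s)[...,2]; g=cv2.cvtColor(s['pixels'],cv2.COLOR_BGR2GRAY)
    w=np.zeros(g.shape,np.uint8); w[140:260,270:380]=((g>190)&(H>.265))[140:260,270:380]
    c=max(cv2.findContours(w,0,1)[0],key=len); e=cv2.fitEllipse(c)[0]; meas(s,e,(290,380,100,190))
E
```

```text
blue 263 ang mean -3.09 [-12.6  -3.    6. ] r 0.0351
red 103 ang mean -1.9 [-4.8 -1.9  1.2] r 0.0528
axis [ 0.6382 -0.2739] turn 1.19
blue 269 ang mean -3.11 [-12.5  -3.    5.8] r 0.035
red 105 ang mean -1.95 [-4.8 -2.   1.1] r 0.0526
axis [ 0.6382 -0.2739] turn 1.16
blue 271 ang mean -3.04 [-12.5  -3.2   6.3] r 0.035
red 108 ang mean -1.86 [-4.8 -1.9  1.3] r 0.0528
axis [ 0.6382 -0.2739] turn 1.18
blue 269 ang mean -3.06 [-12.6  -3.    6.4] r 0.035
red 111 ang mean -1.83 [-4.8 -1.9  1.4] r 0.0527
axis [ 0.6383 -0.2739] turn 1.23
blue 273 ang mean -2.98 [-12.5  -3.    6.5] r 0.0351
red 109 ang mean -1.86 [-4.8 -1.9  1.2] r 0.0527
axis [ 0.6382 -0.2739] turn 1.12
```

A steady measurement puts blue within about 1.2° (1 mm) of the pointer, with the axis matching the grip position. I'll retreat and do the final check.

```bash
python3 -m crank '{"claw":[0.08,0.08,0.08,0.08,0.08,0.08,0.08,0.08],"travel":[[0.01,-0.01,0],[0.03,-0.02,-0.01],[0.06,-0.03,-0.03],[0.09,-0.03,-0.06],[0.12,-0.03,-0.09],[0.15,-0.03,-0.12],[0.175,-0.03,-0.15],[0.19,-0.03,-0.18]],"rotation":[[0,0,0],[0,0,0],[0,0,0],[0,0,0],[0,0,0],[0,0,0],[0,0,0],[0,0,0]]}'; python3 -m crank '{"claw":[0.08,0.08,0.08,0.08,0.08,0.08,0.08,0.08],"travel":[[0.0,0,-0.03],[0,0,-0.065],[0,0,-0.1],[0,0,-0.135],[0,0,-0.17],[0,0,-0.2],[0,0,-0.23],[0,0,-0.23]],"rotation":[[0,0,0],[0,0,0],[0,0,0],[0,0,0],[0,0,0],[0,0,0],[0,0,0],[0,0,0]]}'; python3 -c "
from g import *
s=r.snapshot('top');im=s['pixels'];cv2.imwrite('pics/t32.png',cv2.resize(im[80:290,140:480],None,fx=2.3,fy=2.3,interpolation=cv2.INTER_CUBIC))
s=r.snapshot('scene');cv2.imwrite('pics/s32.png',s['pixels'])
print(r.get_obs()['time_s'],r.get_obs()['tcp_pos'])"
```

```text
time_s: 43.67
tcp_pos: [0.4208, -0.1203, 0.4124]
eef_rot: [[-0.991, -0.001, 0.132], [-0.132, 0.004, -0.991], [0.001, -1.0, -0.004]]
force: [0.9, 0.1, 0.1]
grip_width: 0.936
time_s: 44.33
tcp_pos: [0.3891, 0.1111, 0.4136]
eef_rot: [[-0.991, -0.001, 0.136], [-0.136, 0.006, -0.991], [0.0, -1.0, -0.006]]
force: [0.1, -0.2, 0.6]
grip_width: 0.943
44.4333 [0.3898 0.1081 0.4135]
```

View pics/t32.png

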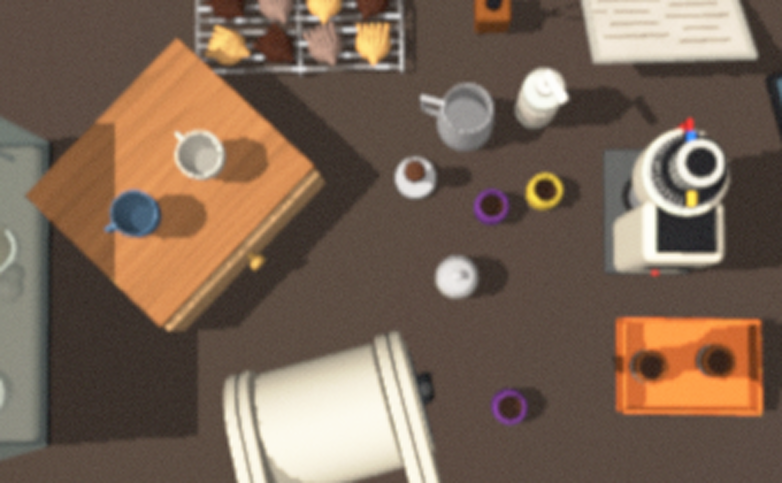

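View pics/s32.png

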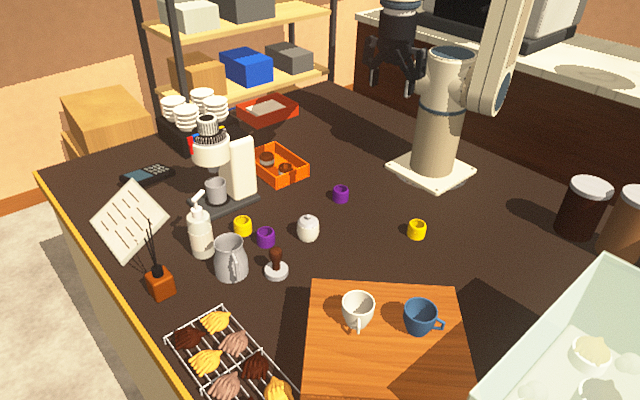

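In the top view (cropped and enlarged 2.3x), the drawer is flush (knob at 257,263), both empties stand in the tub at (650,365) and (715,360), and the blue mark at (690,135) meets the red pointer at (689,125). The other items stand where they were, and no full jar is left on the counter.

```bash
python3 -c "
from cell import r
print(r.sign_off())"
```

```text
the job is handed in; nothing more can be done
None
```

The job is done and handed in at about 44 s of the 210 s allowed; `sign_off()` returned no verdict.

- **Empty jars:** both were moved from the drawer and stand upright in the orange tub. The final top and scene views show them there.
- **Full jars:** all three present were placed upright in front compartments y = +33, -33 and -99 mm. The pictures showed no fourth jar, and none was seen knocked aside.
- **Drawer:** it was pushed home by the knob. The catch drew it in, and a further push met a hard stop at about 35 N horizontally (44 N in total), borne by the fingers as far as I could tell. Depth readings put the panel front 10 mm ahead of the unit's front edge, which is about the panel's thickness, so it is fully closed.
- **Grinder wheel:** it was turned about 100° anticlockwise, then back 1.5° after a small overshoot. Five steady readings put the blue mark about 1.2° (1 mm) short of the pointer. Earlier readings, taken before the arm settled, ranged from -0.2° to +1.1°. I left it there.
- **Everything else:** the sugar pot, pitcher, tamper, cups and pump bottle stand where they were in the last views.

One disagreement along the way: the top and wrist cameras differed by about 5 mm on the first empty jar's position. I used the wrist camera for the placings, and each jar was seen standing clear of the dividers.

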